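Screw down a lamp-head clamp and lock its castle nut

TASK

The street-lamp head lies loose in its clamp: wind the castle nut clockwise by its crank, whole turns, until the rubber pad just closes on the pole tube and the crank again lies over the red mark with the nut's slot in line with the stud's slot. Then take the red-handled locking key from the rack and lower it fully home, upright, through both slots, let go of it and leave it there. Leave the blue key in its rack and do not shift the bottle or the screwdriver.

Things in the scene. Friction and masses are not known exactly. Their poses are not given: they have to be found in the camera images.
- fixture: Fixed clamp: steel base plate 190 x 200 x 14 mm (x, y, z) holding a dark grey street-lamp head. Origin on the bench under the vertical stud's axis. The pole tube (60 mm across, top at z = 85) lies along x at y = -58 mm; the lamp head (180 mm wide, top at z = 90) goes on to x = +480. A red mark on the plate runs from the stud to -x. A green strap along y with a rubber pad goes down with the nut.
- slot (a point): Centre of the slot floor in the stud's top, on the stud axis, 121 mm above the bench; axes as fixture. The stud is 28 mm across; its slot, open at top and ends, runs along the fixture's y, 14 mm wide and 24 mm deep.
- nut (a joint): Turn of the brass castle nut, rad, growing clockwise seen from above, which screws it down 12 mm a turn. Fully down and lined up = 12.566, two whole turns from 0: crank over the red mark, pad on the tube. No stop there: the pad gives and the thread runs on to 13.27. Starts 1 to 1.75 turns short. Friction about 0.12 N m; stays where left.
- nut_top (a point): Centre of the top of the nut's brass crown, on the stud axis, at z = 152 mm when fully down; turns with the nut, the crank arm points along its -x. Crown 59 x 56 mm and 32 mm high on a flange 66 mm across, 12 mm thick. One open slot 17 mm wide, full crown height, cuts across the crown at right angles to the crank arm.
- crank_grip (a point): Point on the axis of the crank's white upright handle, 75 mm from the stud axis. Handle 24 mm across here, spins freely on its own axis, reaches 18 mm above the point and 22 mm below it, down to the crank arm's top. At z = 144 mm when the nut is fully down, 12 mm higher per turn short of it. At nut value a it lies at angle pi - a (anticlockwise from above) from the fixture's +x.
- key: Loose locking key, red upright grip, 0.25 kg. Origin at the centre of the blade's underside, x along the blade, z up. Steel blade 90 mm long, 10 mm thick (y), 27 mm high, lower edge rounded; above its middle the grip, 40 mm (x) by 12 mm (y), from z = 25 to 85. Starts standing in a rack slot. Fully home, its origin is at slot, blade along the fixture's y, either way round.
- spare_key: Bystander, the same with a blue grip and a blade 120 mm long; stands in the other rack slot. Leave it.
- rack: Fixed grey key rack, 150 x 170 mm (x, y) and 38 mm high; origin on the bench under its centre. Two slots along its x at y = -40 and +40 mm, 13 mm wide, floor at 12 mm, side walls 80 mm long and 26 mm high. Either key may be in either slot; the rack may be left or right of the clamp.
- cover: Fixed obstacle: a dark lamp cover standing upright on a plywood stand, 220 mm tall, 130 x 90 mm (x, y) at the stand, the cover 14 mm thick in y; origin on the bench under its centre. On the side of the clamp opposite the rack.
- bottle: Bystander: loose white bottle, 44 mm across, 130 mm tall, standing on the robot's side of the clamp; origin at the centre of its underside.
- driver: Bystander: loose screwdriver, 190 mm, orange handle, lying on the bench by the lamp head; origin at its underside, x along it.

How it is judged:
By the outcome, as a careful person would: the job done as asked, in the order asked, and still so for the second after the job is handed in, with the robot touching nothing.
It also fails if it takes over 72 s, if anything falls off the work surface, if the arm or the gripper's body presses on something with over 40 N, if the wrist force passes 120 N, or if a joint passes its speed limit or range.

ROBOT

A 6-joint arm with a two-finger parallel gripper is mounted at the origin on the work surface. World frame = base frame: x ahead of the robot, y to its left, z up, the work surface at z = 0. Lengths are in m, angles in rad, forces in N, time in s.
With the tool pointing down it reaches from about 0.15 to 0.775 m from the base axis. Payload 6.1 kg.
Tool frame: the origin (TCP) lies between the finger pads; the fingertips stand 17 mm ahead of it and the grasp point (between the pads) lies 2 mm behind it (ctrl.finger_overhang is the distance from the TCP to the fingertips, in m); z points along the fingers, x is the direction in which the jaws open and shut, and the axes are right-handed (so a half turn about z gives the same grasp; the last joint's range is limited). The gripper opens to 85 mm and grips with 20 to 120 N. Pads are 22 mm wide; open, the fingers measure 114 mm over their backs; the gripper's body (76 mm by 85 mm) begins 54 mm behind the grasp point. The pads swing forward as they close: fully open they stand 13 mm farther back than shut.
Start: joints at [1.107, 0.126, -0.04, 1.405, 0, 1.571], TCP at [0.235, 0.47, 0.248] pointing down, gripper open.
Joint ranges: [-2.72, 2.72], [-0.95, 1.95], [-1.27, 1.35], [-1.78, 2.02], [-1.46, 1.47], [-3.14, 3.14]. Speed limits (rad/s): [2.39, 2.39, 3.01, 3.14, 3.14, 3.14].

INTERFACE

Orientations are given as a 3x3 rotation matrix whose columns are the frame's x, y, z axes.
In Python, from rig import ctrl gives the robot as it stands.
- The arm moves only by the tool arm_command, never from a script. Its argument "moves" is a list that holds one entry, the list of rows, each a list of 7 numbers: the turn, a rotation vector about the tool's x, y, z each as a share of 2 rad, from -1 to 1, then the shift along the tool's x, y, z each as a share of 50 mm, from -1 to 1, then the opening, from 0 (shut) to 1 (fully open). In form: [[[ax, ay, az, tx, ty, tz, hand], ...]]. A call has 1 to 10 rows; each row shifts and turns the pose as measured when the row begins, along the tool's axes as they then stand; what a row does not reach is not made up. A row lasts 1/10 s, in which the tool goes at most 50 mm and 8.59 degrees, less where a joint would pass 70% of its speed; a pose out of reach is approached as far as the arm can. A call with a number of a shift or a turn outside -1 to 1 is refused whole. A call with a gripper value outside its range is refused whole. The fingers move at their own pace and stop on an object; "squeeze" is the grip in N (left out, the last holds). Time passes only in rows, so rows that do not move let the fingers close. It gives the time, the measured TCP pose, the force and the opening at its end, in the units of the state.
- ctrl.state(): the state, without advancing time (a new reading comes with each control period).
- ctrl.capture(name): name is "scene" or "side" or "wrist"; returns a dict with "frame" (400x640x3 uint8, red, green, blue), "range_z" (400x640 float32, m along the optical axis (not along the pixel's ray), 0 where there is no reading), "camera_matrix" (3x3 intrinsics, pixels), "position" and "orientation" of the camera in the world. Camera axes: x right, y down, z forward; pixel columns grow to the right and rows downward; lengths in m; the calibration is good to about 2 mm. The wrist camera is an equidistant fisheye: a pixel r from the principal point sees the ray r / f radians off the axis. A picture is of the moment at which its call begins.
- ctrl.job_done(): hands the job in, once; it reports no verdict.
The state is a dict: "time": time; "q": joint angles; "qvel": joint speeds; "tau": joint torques, N m; "tool_pos": TCP position; "orientation": TCP orientation; "contact_force": force on the tool from outside, world axes, zero at the start; "ft_torque": the same for the moment, N m; "finger_gap": finger opening in m.
Only numpy, scipy, OpenCV 4.12 (cv2) and the standard library are available. Lean on these libraries where they do the work, as an engineer would, in place of code of your own. Each camera call takes 0.05 s, during which the arm holds its last target.

## Working session

There is one attempt and no reset: what is moved stays moved. The work goes in short steps, Python scripts to look and compute and a tool call to move; the robot and the scene stay as the last step left them, time stands still between calls to the robot, and variables do not carry over. Pictures are saved under pics/ and viewed, and the job is handed in when it is done.

Besides the shell and the picture viewer there is one more tool, called after ">>>" by a JSON object that holds its "fn" and its "kwargs", one argument or row to a line. arm_command: Moves the arm, as the interface text tells. Its arguments: {"type":"object","properties":{"moves":{"type":"array"},"squeeze":{"type":"number"}},"required":["moves"]}

```bash
ls; mkdir -p pics; cat > h.py <<'E'
import numpy as np, cv2
from rig import ctrl
def cap(n,tag):
    c=ctrl.capture(n); cv2.imwrite(f'pics/{tag}.png',c['frame'][:,:,::-1]); np.savez(f'pics/{tag}.npz',**c); return c
def cloud(c):
    K=c['camera_matrix'];z=c['range_z'];v,u=np.mgrid[:z.shape[0],:z.shape[1]]
    P=np.stack([(u-K[0,2])/K[0,0]*z,(v-K[1,2])/K[1,1]*z,z],-1)
    return P@np.array(c['orientation']).T+c['position'], z>0
E
python3 - <<'E'
from h import *
for n in ['scene','side','wrist']:
    c=cap(n,n+'0'); print(n,c['position'],np.round(c['orientation'],3).tolist(),c['camera_matrix'].tolist())
print(ctrl.state())
E
```

```text
pics
scene [ 0.90943603 -0.51466902  1.02634781] [[0.827, 0.465, -0.317], [0.562, -0.668, 0.488], [0.015, -0.581, -0.814]] [[433.16993875998287, 0.0, 310.1566008563574], [0.0, 433.16993875998287, 197.60796047300977], [0.0, 0.0, 1.0]]
side [ 0.45649203 -0.7758128   1.10453153] [[0.989, -0.12, 0.083], [-0.145, -0.772, 0.618], [-0.01, -0.624, -0.781]] [[488.15454525852243, 0.0, 318.59847419171786], [0.0, 488.15454525852243, 199.53299782423238], [0.0, 0.0, 1.0]]
wrist [0.1721521  0.49990028 0.37282497] [[0.447, 0.86, 0.246], [0.894, -0.43, -0.125], [-0.002, 0.275, -0.961]] [[309.70691628693146, 0.0, 318.36756839657016], [0.0, 309.70691628693146, 199.5751073901609], [0.0, 0.0, 1.0]]
{'time': 0.15, 'q': array([ 1.10696478e+00,  1.26266738e-01, -4.03659898e-02,  1.40541484e+00,
       -5.68412869e-07,  1.57080166e+00]), 'qvel': array([-0.00083594, -0.00207765,  0.00373881, -0.00073258, -0.00038038,
       -0.00038152]), 'tau': array([ 5.07559762e-04, -4.36276960e+01,  3.53148150e+01,  1.36756181e-02,
       -3.32885429e-05, -2.55838337e-06]), 'tool_pos': array([0.2347408 , 0.46926545, 0.24769867]), 'orientation': array([[ 4.47382526e-01,  8.94342531e-01, -5.59270567e-04],
       [ 8.94341830e-01, -4.47382876e-01, -1.11929752e-03],
       [-1.25124345e-03,  5.75090678e-07, -9.99999217e-01]]), 'contact_force': array([ 0.47876617,  0.35773676, -0.14212728]), 'ft_torque': array([-0.05860418, -0.02525926,  0.0107286 ]), 'finger_gap': 0.08521283799057769}
```

View pics/scene0.png

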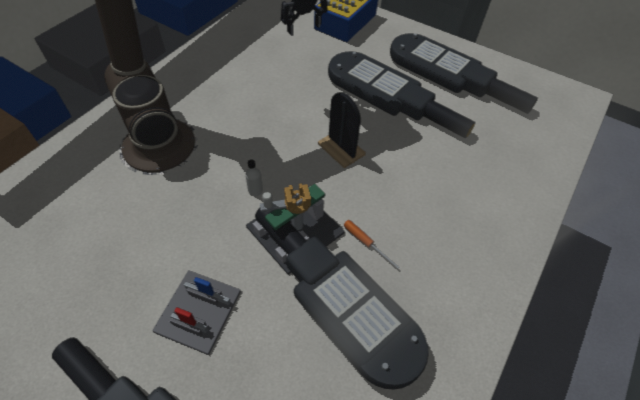

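View pics/side0.png

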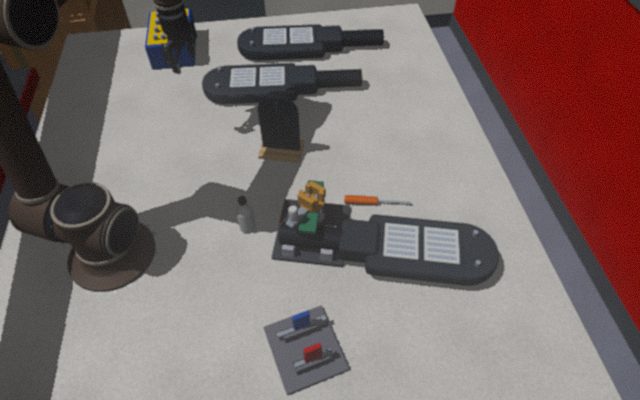

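View pics/wrist0.png

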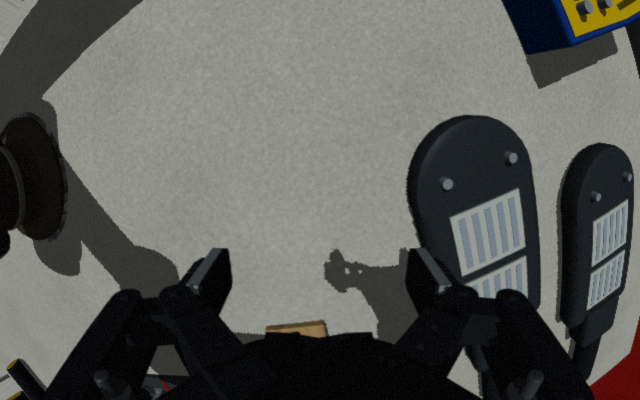

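The scene picture shows the clamp at about (300,220), the rack at (200,310) with the red key at (190,320) and the blue one at (207,290). The bottle is at (254,178) and the driver at (370,245). Next I'll zoom in and measure.

```bash
python3 - <<'E'
from h import *
for n,(u0,v0,w,h) in [('scene0',(140,150,220,210)),('side0',(220,160,220,235))]:
    c=dict(np.load(f'pics/{n}.npz')); f=c['frame'][:,:,::-1][v0:v0+h,u0:u0+w]
    f=np.clip(f.astype(float)*1.3,0,255).astype(np.uint8)
    cv2.imwrite(f'pics/{n}z.png',cv2.resize(f,None,fx=2.5,fy=2.5,interpolation=cv2.INTER_CUBIC))
    P,ok=cloud(c)
    rgb=c['frame'].astype(int);R,G,B=rgb[...,0],rgb[...,1],rgb[...,2]
    ws=ok&(P[...,0]>0.1)&(P[...,0]<1.1)&(abs(P[...,1])<.6)
    for nm,m in [('red',(R>110)&(R>2.5*G)&(R>2.5*B)),('blue',(B>90)&(B>2*R)&(B>1.4*G)),('green',(G>1.4*R)&(G>1.15*B)&(G>40)),('brass',(R>120)&(G>.5*R)&(G<.85*R)&(B<.45*R)),('orange',(R>150)&(G<.5*R)&(B<.3*G))]:
        m=m&ws; p=P[m]
        if len(p)>5: print(n,nm,len(p),np.round(np.percentile(p,[2,50,98],axis=0),3).tolist())
    for lo,hi in [(.0,.0)]:
        pass
E
```

```text
scene0 red 56 [[0.472, -0.381, 0.094], [0.489, -0.375, 0.096], [0.506, -0.37, 0.099]]
scene0 blue 61 [[0.458, -0.303, 0.093], [0.474, -0.297, 0.097], [0.491, -0.29, 0.1]]
scene0 green 483 [[0.5, -0.092, 0.116], [0.537, -0.054, 0.121], [0.576, 0.064, 0.125]]
scene0 brass 197 [[0.525, -0.029, 0.019], [0.681, 0.065, 0.024], [0.729, 0.08, 0.167]]
side0 red 73 [[0.473, -0.382, 0.092], [0.49, -0.375, 0.096], [0.507, -0.369, 0.099]]
side0 blue 65 [[0.458, -0.304, 0.091], [0.475, -0.298, 0.096], [0.492, -0.291, 0.099]]
side0 green 287 [[0.5, -0.092, 0.113], [0.53, -0.069, 0.121], [0.572, 0.058, 0.125]]
side0 brass 398 [[0.513, -0.034, 0.014], [0.566, 0.02, 0.134], [0.73, 0.076, 0.168]]
```

```bash
python3 - <<'E'
from h import *
# top-down height map merged
res=0.002
for n in ['scene0','side0']:
    c=dict(np.load(f'pics/{n}.npz'));P,ok=cloud(c)
    H=np.zeros((400,400,3),np.uint8);Z=np.full((400,400),-1.)
    p=P[ok];f=c['frame'][ok]
    x=((p[:,0]-.2)/res/1.0).astype(int);y=((.35-p[:,1])/res).astype(int)
    g=(x>=0)&(x<400)&(y>=0)&(y<400)
    for i in np.argsort(p[:,2]):
        if g[i]: Z[y[i],x[i]]=p[i,2];H[y[i],x[i]]=np.clip(f[i][::-1].astype(int)*1.4,0,255)
    cv2.imwrite(f'pics/{n}_top.png',cv2.resize(H,(600,600),interpolation=cv2.INTER_NEAREST))
E
```

```text
(no output)
```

View pics/scene0z.png

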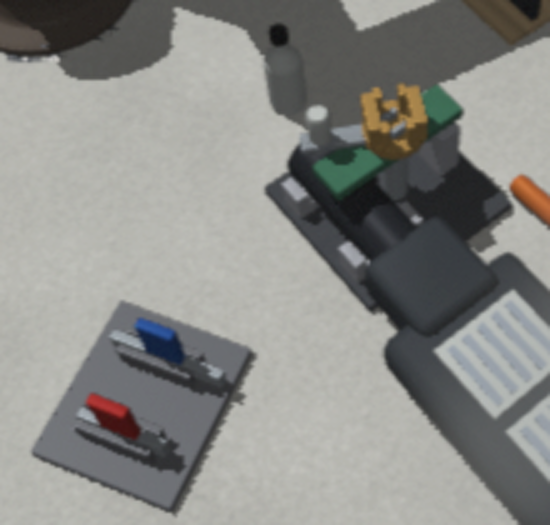

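View pics/side0z.png

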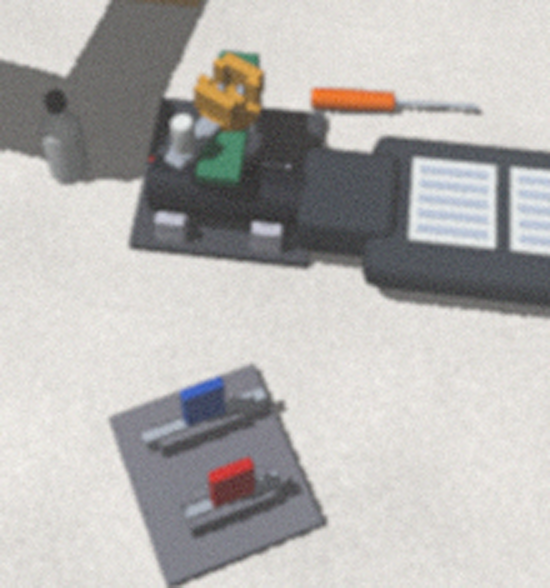

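View pics/scene0_top.png

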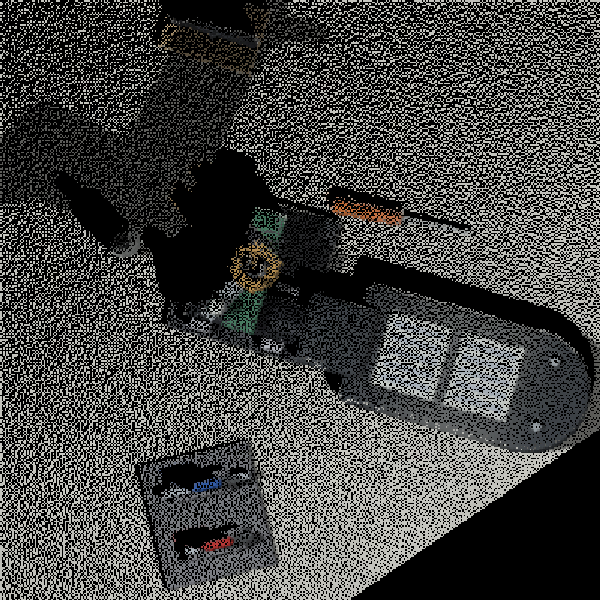

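The crops show the white handle slightly anticlockwise of the red mark, at around (317,115) in the zoomed scene crop. Next I'll fit the fixture, crown, handle and rack geometry.

```bash
python3 - <<'E'
from h import *
Ps=[];Cs=[]
for n in ['scene0','side0']:
    c=dict(np.load(f'pics/{n}.npz'));P,ok=cloud(c);
    g=ok&(P[...,0]>0.15)&(P[...,0]<1.15)&(abs(P[...,1])<.5)
    p=P[g];f=c['frame'][g].astype(int)
    print(n)
    def rect(m,nm):
        q=p[m][:,:2].astype(np.float32)*1000
        if len(q)<5: print(nm,len(q));return
        print(nm,len(q),cv2.minAreaRect(q), 'zmed',round(float(np.median(p[m][:,2])),4))
    b=(p[:,2]<.004)&(p[:,2]>-.02); print('bench z',np.median(p[b][:,2]))
    R,G,B=f.T
    rack=(p[:,2]>.03)&(p[:,2]<.05)&(p[:,1]<-.2)&(p[:,0]<.62)&(p[:,0]>.35)
    rect(rack,'rack')
    rect((p[:,2]>.008)&(p[:,2]<.05)&(p[:,1]<-.2)&(p[:,0]<.62)&(p[:,0]>.35),'rack2')
    br=(R>90)&(G>.5*R)&(G<.85*R)&(B<.5*R)&(p[:,0]>.45)&(p[:,0]<.63)&(abs(p[:,1])<.08)
    print('brass z',np.percentile(p[br][:,2],[50,90,98]))
    zt=np.percentile(p[br][:,2],90); rect(br&(p[:,2]>zt-.006),'crown')
    gr=(G>1.4*R)&(G>1.15*B)&(G>40)&(p[:,2]>.11)&(p[:,2]<.13); rect(gr,'strap')
    rect((p[:,2]>.08)&(p[:,2]<.1)&(p[:,0]>.68)&(p[:,1]>-.4),'lamp')
    plate=(p[:,2]>.010)&(p[:,2]<.018)&(p[:,0]>.4)&(p[:,0]<.68)&(p[:,1]>-.14)&(p[:,1]<.12)
    rect(plate,'plate')
    wh=(p[:,2]>.135)&(p[:,0]>.42)&(p[:,0]<.66)&(abs(p[:,1])<.12)&(R.astype(float)-B<25)&(B>75)
    q=p[wh]; 
    if len(q): print('white',len(q),np.round(np.percentile(q,[2,50,98],axis=0),3).tolist())
    bo=(p[:,0]>.3)&(p[:,0]<.46)&(abs(p[:,1])<.15)&(p[:,2]>.02)
    print('bottle',np.round(np.percentile(p[bo],[2,50,98],axis=0),3).tolist())
    co=(p[:,0]>.3)&(p[:,0]<.7)&(p[:,1]>.15)&(p[:,1]<.4)&(p[:,2]>.05)&(p[:,2]<.23)
    rect(co,'cover')
    rect((p[:,0]>.3)&(p[:,0]<.7)&(p[:,1]>.15)&(p[:,1]<.4)&(p[:,2]>.01)&(p[:,2]<.05),'coverstand')
E
```

```text
scene0
bench z -0.000451677626613467
rack 683 ((485.10845947265625, -334.90234375), (121.03765106201172, 110.07366180419922), 14.39384937286377) zmed 0.0376
rack2 3720 ((476.9884338378906, -336.58734130859375), (151.18186950683594, 170.48699951171875), 13.603633880615234) zmed 0.0125
brass z [0.16499283 0.16739688 0.1683555 ]
crown 183 ((539.4295043945312, -6.067867279052734), (56.925899505615234, 50.5476188659668), 48.14675521850586) zmed 0.1654
strap 481 ((538.1911010742188, -12.464370727539062), (161.22085571289062, 45.93616485595703), 73.97240447998047) zmed 0.1213
lamp 651 ((802.8189086914062, -130.12254333496094), (117.49505615234375, 275.9566650390625), 73.28565216064453) zmed 0.0816
plate 1320 ((551.6922607421875, -1.6067352294921875), (249.92198181152344, 190.3681182861328), 68.26687622070312) zmed 0.0136
white 83 [[0.478, -0.069, 0.135], [0.491, -0.057, 0.174], [0.551, 0.005, 0.178]]
bottle [[0.351, -0.085, 0.024], [0.374, 0.019, 0.075], [0.459, 0.041, 0.13]]
cover 1334 ((483.65228271484375, 309.179443359375), (22.17679786682129, 124.68309783935547), 73.87471008300781) zmed
[... 667 characters left out ...]
953125), 69.14653778076172) zmed 0.1206
lamp 410 ((801.6915893554688, -139.39755249023438), (101.46440887451172, 274.2605285644531), 73.74928283691406) zmed 0.0819
plate 1443 ((549.7324829101562, -8.695098876953125), (221.17056274414062, 209.18812561035156), 74.2033462524414) zmed 0.0131
white 156 [[0.478, -0.07, 0.136], [0.489, -0.063, 0.163], [0.577, 0.005, 0.178]]
bottle [[0.345, -0.086, 0.023], [0.37, 0.014, 0.074], [0.459, 0.037, 0.13]]
cover 1681 ((484.75543212890625, 308.1109619140625), (26.70003318786621, 120.09053039550781), 79.12608337402344) zmed 0.1384
coverstand 699 ((485.72332763671875, 309.60247802734375), (93.68411254882812, 129.97715759277344), 73.45509338378906) zmed 0.0155
```

```bash
python3 - <<'E'
from h import *
from scipy.optimize import least_squares
Q=[];A=[];L=[];G4=[];PL=[]
for n in ['scene0','side0']:
    c=dict(np.load(f'pics/{n}.npz'));P,ok=cloud(c);p=P[ok];f=c['frame'][ok].astype(int)
    m=(abs(p[:,0]-.49)<.03)&(abs(p[:,1]+.06)<.03)&(p[:,2]>.171)
    q=p[m];print(n,len(q),q.min(0),q.max(0),q.mean(0),cv2.minEnclosingCircle(q[:,:2].astype(np.float32)*1000))
    m=(abs(p[:,0]-.49)<.03)&(abs(p[:,1]+.06)<.03)&(p[:,2]>.145)&(p[:,2]<.17); q=p[m]
    r=least_squares(lambda x:np.hypot(q[:,0]-x[0],q[:,1]-x[1])-.012,[.49,-.06],loss='soft_l1',f_scale=.001);print('cyl',len(q),r.x,np.median(abs(r.fun)))
    # pole tube/lamp: tube top ridge
    R,G,B=f.T
    m=(p[:,0]>.67)&(p[:,0]<1.1)&(p[:,1]>-.35)&(p[:,1]<.05)&(p[:,2]>.03)&(p[:,2]<.1)
    r=cv2.minAreaRect(p[m][:,:2].astype(np.float32)*1000);print('lamp',r)
    gr=(G>1.4*R)&(G>1.15*B)&(G>40)&(p[:,2]>.117)&(p[:,2]<.13);PL.append(p[gr])
    pl=(p[:,2]>.003)&(p[:,2]<.018)&(p[:,0]>.4)&(p[:,0]<.68)&(p[:,1]>-.16)&(p[:,1]<.12)&(R<90);print('pl',cv2.minAreaRect(p[pl][:,:2].astype(np.float32)*1000))
q=np.vstack(PL);print('strap',cv2.minAreaRect(q[:,:2].astype(np.float32)*1000))
E
```

```text
scene0 61 [ 0.47803754 -0.07032886  0.1710193 ] [ 0.49909174 -0.04878768  0.17973436] [ 0.48931936 -0.05970554  0.17529594] ((489.17230224609375, -59.292144775390625), 11.229692459106445)
cyl 58 [ 0.48686993 -0.05703206] 0.0004057422191361031
lamp ((821.956298828125, -146.85629272460938), (167.8571319580078, 337.3626403808594), 74.32340240478516)
pl ((522.5159912109375, -15.577011108398438), (207.67977905273438, 279.72113037109375), 79.57928466796875)
side0 60 [ 0.47757741 -0.07072395  0.17110641] [ 0.49962453 -0.05005655  0.17890214] [ 0.4885768  -0.06002235  0.17477319] ((488.16595458984375, -60.723350524902344), 12.165332794189453)
cyl 53 [ 0.4887714 -0.0564469] 0.0007750153175578658
lamp ((821.8216552734375, -145.7776336669922), (173.5583038330078, 336.077392578125), 74.19384002685547)
pl ((514.69189453125, -6.821685791015625), (210.52767944335938, 262.3225402832031), 76.04438018798828)
strap ((538.2296752929688, -12.3302001953125), (163.99386596679688, 45.93616485595703), 73.97240447998047)
```

```bash
cat >> h.py <<'E'
from scipy.spatial.transform import Rotation as Rn
def yawR(d): # tool pointing down, tool x at yaw d degrees
    a=np.radians(d);return np.array([[np.cos(a),np.sin(a),0],[np.sin(a),-np.cos(a),0],[0,0,-1.]])
def rows(wps,hand,R0=None,p0=None):
    """wps: list of (pos,yawdeg,nrows)"""
    s=ctrl.state();R=s['orientation'] if R0 is None else R0;p=s['tool_pos'] if p0 is None else p0
    out=[]
    for pos,yd,n in wps:
        pos=np.array(pos);Rt=yawR(yd);w=Rn.from_matrix(R.T@Rt).as_rotvec();ps=p.copy();Rs=R.copy()
        for i in range(1,n+1):
            Rn_=Rs@Rn.from_rotvec(w*i/n).as_matrix();pn=ps+(pos-ps)*i/n
            out.append([round(float(x),3) for x in np.r_[Rn.from_matrix(R.T@Rn_).as_rotvec()/2,(R.T@(pn-p))/.05]]+[hand]);R,p=Rn_,pn
    out=[[x+0.0 for x in r] for r in out]
    print('moves [',','.join(str(r).replace(' ','') for r in out),'] max',np.abs(np.array(out)[:,:6]).max(0)); return out
def st():
    s=ctrl.state();print('t',round(s['time'],2),'p',np.round(s['tool_pos'],4),'yaw',np.round(np.degrees(np.arctan2(s['orientation'][1,0],s['orientation'][0,0])),2),'zax',np.round(s['orientation'][:,2],4),'F',np.round(s['contact_force'],1),'gap',round(s['finger_gap'],4),'q',np.round(s['q'],2))
E
python3 - <<'E'
from h import *
rows([((.2347,.4693,.33),63.4,2),((.53,-.07,.33),-16,17)],0.5)
E
```

```text
moves [ [0.0,0.0,0.0,-0.001,-0.001,-0.823,0.5],[0.0,0.0,0.0,0.0,-0.001,-0.823,0.5],[0.0,0.0,0.041,-0.412,0.595,0.0,0.5],[0.0,0.0,0.041,-0.362,0.626,0.0,0.5],[0.0,0.0,0.041,-0.31,0.654,0.0,0.5],[0.0,0.0,0.041,-0.256,0.677,0.0,0.5],[0.0,0.0,0.041,-0.2,0.695,0.0,0.5],[0.0,0.0,0.041,-0.142,0.709,0.0,0.5],[0.0,0.0,0.041,-0.084,0.718,0.0,0.5],[0.0,0.0,0.041,-0.025,0.723,0.0,0.5],[0.0,0.0,0.041,0.034,0.723,0.0,0.5],[0.0,0.0,0.041,0.092,0.717,0.0,0.5],[0.0,0.0,0.041,0.151,0.708,0.0,0.5],[0.0,0.0,0.041,0.208,0.693,0.0,0.5],[0.0,0.0,0.041,0.263,0.674,0.0,0.5],[0.0,0.0,0.041,0.317,0.65,0.0,0.5],[0.0,0.0,0.041,0.369,0.622,0.0,0.5],[0.0,0.0,0.041,0.419,0.59,0.0,0.5],[0.0,0.0,0.041,0.465,0.554,0.0,0.5] ] max [0.    0.    0.041 0.465 0.723 0.823]
```

>>> {"fn": "arm_command", "kwargs": {
  "moves": [
    [[0, 0, 0, 0, 0, -0.82, 0.5], [0, 0, 0, 0, 0, -0.82, 0.5], [0, 0, 0.041, -0.41, 0.6, 0, 0.5], [0, 0, 0.041, -0.36, 0.63, 0, 0.5], [0, 0, 0.041, -0.31, 0.65, 0, 0.5], [0, 0, 0.041, -0.26, 0.68, 0, 0.5], [0, 0, 0.041, -0.2, 0.7, 0, 0.5], [0, 0, 0.041, -0.14, 0.71, 0, 0.5], [0, 0, 0.041, -0.08, 0.72, 0, 0.5], [0, 0, 0.041, -0.03, 0.72, 0, 0.5]]
  ],
  "squeeze": 40
}}

```text
time: 1.15
tool_pos: [0.3737, 0.2071, 0.3292]
orientation: [[0.907, 0.421, -0.005], [0.421, -0.907, -0.009], [-0.008, 0.006, -1.0]]
contact_force: [1.8, 1.3, 0.1]
finger_gap: 0.0427
```

>>> {"fn": "arm_command", "kwargs": {
  "moves": [
    [[0, 0, 0.041, 0.03, 0.72, 0, 0.5], [0, 0, 0.041, 0.09, 0.72, 0, 0.5], [0, 0, 0.041, 0.15, 0.71, 0, 0.5], [0, 0, 0.041, 0.21, 0.69, 0, 0.5], [0, 0, 0.041, 0.26, 0.67, 0, 0.5], [0, 0, 0.041, 0.32, 0.65, 0, 0.5], [0, 0, 0.041, 0.37, 0.62, 0, 0.5], [0, 0, 0.041, 0.42, 0.59, 0, 0.5], [0, 0, 0.041, 0.47, 0.55, 0, 0.5], [0, 0, 0, 0, 0, 0, 0.5]]
  ]
}}

```text
time: 2.15
tool_pos: [0.5241, -0.1005, 0.3281]
orientation: [[0.942, -0.335, -0.008], [-0.335, -0.942, -0.009], [-0.005, 0.011, -1.0]]
contact_force: [0.5, -0.6, 0.1]
finger_gap: 0.0428
```

```bash
python3 - <<'E'
from h import *
st(); c=cap('wrist','w1'); st(); print(c['position'],np.round(c['orientation'],3).tolist())
E
```

```text
t 2.15 p [ 0.5241 -0.1005  0.3281] yaw -19.58 zax [-0.0081 -0.0091 -0.9999] F [ 0.5 -0.6  0.1] gap 0.0428 q [-0.18  0.16  0.18  1.59 -0.01  1.73]
t 2.2 p [ 0.5233 -0.0991  0.3284] yaw -19.44 zax [-0.0085 -0.0082 -0.9999] F [1.1 0.4 0.9] gap 0.0429 q [-0.18  0.16  0.18  1.59 -0.01  1.73]
[ 0.54859634 -0.03419539  0.4525492 ] [[0.942, -0.319, -0.101], [-0.335, -0.903, -0.269], [-0.005, 0.287, -0.958]]
```

View pics/w1.png

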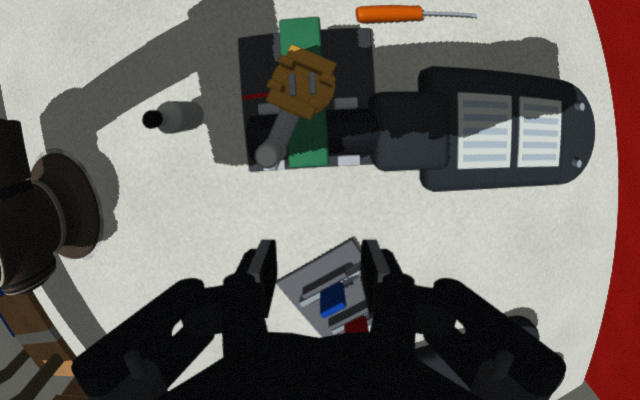

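The wrist view shows the crown at (302,84), the handle top at (268,153), the red mark at (255,97), and the strap and plate square to each other. I'll fit these from the fisheye cloud.

```bash
cat >> h.py <<'E'
def fcloud(c):
    K=c['camera_matrix'];z=c['range_z'];v,u=np.mgrid[:z.shape[0],:z.shape[1]]
    x=(u-K[0,2])/K[0,0];y=(v-K[1,2])/K[1,1];r=np.hypot(x,y)+1e-9;t=np.tan(np.minimum(r,1.5))/r
    P=np.stack([x*t*z,y*t*z,z],-1)
    return P@np.array(c['orientation']).T+c['position'], (z>0)&(r<1.3)
E
python3 - <<'E'
from h import *
from scipy.optimize import least_squares
c=dict(np.load('pics/w1.npz'));P,ok=fcloud(c);f=c['frame'].astype(int);R,G,B=f[...,0],f[...,1],f[...,2]
def rect(m,nm):
    q=P[m][:,:2].astype(np.float32)*1000;print(nm,len(q),[np.round(x,1) for x in cv2.minAreaRect(q)],'z',np.round(np.percentile(P[m][:,2],[2,50,98]),4))
v,u=np.mgrid[:400,:640]; up=ok&(v<200)
b=up&(abs(P[...,2])<.006);print('bench',np.median(P[b][:,2]))
rect(up&(G>1.4*R)&(G>1.15*B)&(P[...,2]>.1),'strap')
lamp=up&(P[...,2]>.03)&(P[...,2]<.11)&(u>418)&(u<600)&(v>60);rect(lamp,'lamp')
pl=up&(P[...,2]>.007)&(P[...,2]<.12)&(u>230)&(u<372)&(v>20)&(P[...,0]<.66);rect(pl,'plate+')
cr=up&(P[...,2]>.157)&(u>260)&(u<345)&(v>40)&(v<130)&(R>1.25*B);rect(cr,'crown')
q=P[cr];print('crown circ',cv2.minEnclosingCircle(q[:,:2].astype(np.float32)*1000))
h=up&(P[...,2]>.165)&(abs(u-268)<25)&(abs(v-153)<25);rect(h,'handle');q=P[h];print(cv2.minEnclosingCircle(q[:,:2].astype(np.float32)*1000),q.mean(0))
rd=up&(R>2*G)&(R>2*B)&(abs(P[...,0]-.5)<.1);q=P[rd];d=q[:,:2]-q[:,:2].mean(0);print('red',len(q),q.mean(0),np.degrees(np.arctan2(*np.linalg.svd(d)[2][0][::-1])),np.ptp(q,0))
st=up&(P[...,2]>.11)&(P[...,2]<.155)&(abs(u-302)<14)&(abs(v-84)<14);print('studtop',len(P[st]),P[st].mean(0) if st.any() else '')
bo=up&(u>140)&(u<205)&(v>95)&(v<135)&(P[...,2]>.01);print('bottle',np.percentile(P[bo],[2,50,98],axis=0).round(3).tolist())
z=cv2.resize(c['frame'][20:190,220:400,::-1],None,fx=4,fy=3.5,interpolation=cv2.INTER_CUBIC)
cv2.imwrite('pics/w1z.png',np.clip(z.astype(float)*1.7,0,255).astype(np.uint8)[:600])
E
```

```text
bench -0.00033649830569509875
strap 3190 [array([292.5,  58.2]), array([163.8, 555.8]), np.float64(74.6)] z [0.1196 0.1216 0.1236]
lamp 19303 [array([ 819. , -143.8]), array([170.8, 344.3]), np.float64(74.0)] z [0.0636 0.0754 0.0871]
plate+ 10119 [array([539.1,  -9.2]), array([209.8, 191.3]), np.float64(74.1)] z [0.0119 0.0144 0.0852]
crown 2021 [array([540.8,  -4. ]), array([59.8, 56.2]), np.float64(46.2)] z [0.1616 0.1655 0.1671]
crown circ ((540.733642578125, -3.8043456077575684), 36.55771255493164)
handle 515 [array([488.1, -57.5]), array([23.4, 23.3]), np.float64(62.7)] z [0.1676 0.1756 0.1775]
((488.4687194824219, -57.37007141113281), 12.183822631835938) [ 0.48957756 -0.05708663  0.17497348]
red 117 [0.4692237  0.01671071 0.01505432] 164.51003173727125 [0.03621456 0.0143364  0.00523346]
studtop 715 [ 0.54044075 -0.00361758  0.13775857]
bottle [[0.355, 0.01, 0.015], [0.374, 0.026, 0.085], [0.386, 0.047, 0.13]]
```

View pics/w1z.png

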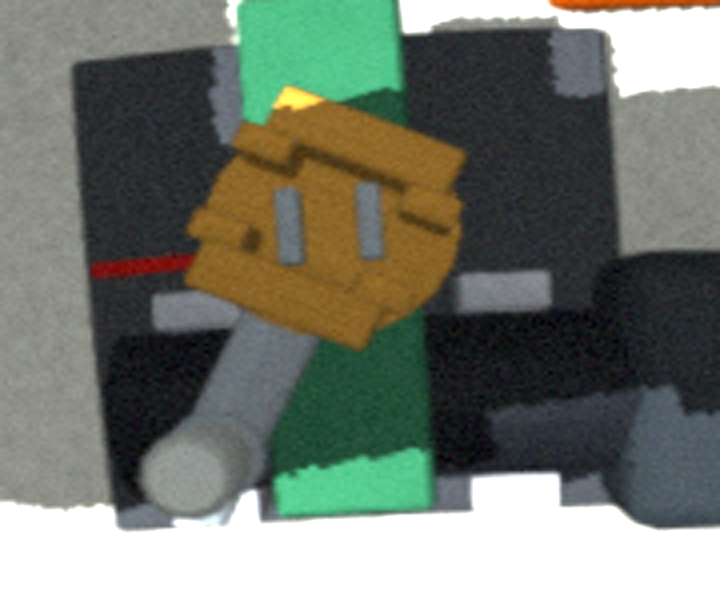

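```bash
python3 - <<'E'
from h import *
rows([((.489,-.0575,.22),-16,4),((.489,-.0575,.18),-16,2),((.489,-.0575,.18),-16,2)],0.5)
E
```

```text
moves [ [0.001,0.001,-0.007,-0.228,-0.145,0.542,0.5],[0.001,0.001,-0.007,-0.227,-0.147,0.542,0.5],[0.001,0.001,-0.007,-0.225,-0.149,0.542,0.5],[0.001,0.001,-0.007,-0.224,-0.151,0.542,0.5],[0.0,0.0,0.0,0.0,0.0,0.4,0.5],[0.0,0.0,0.0,0.0,0.0,0.4,0.5],[0.0,0.0,0.0,0.0,0.0,0.0,0.5],[0.0,0.0,0.0,0.0,0.0,0.0,0.5] ] max [0.001 0.001 0.007 0.228 0.151 0.542]
```

>>> {"fn": "arm_command", "kwargs": {
  "moves": [
    [[0.001, 0.001, -0.007, -0.23, -0.15, 0.54, 0.5], [0.001, 0.001, -0.007, -0.23, -0.15, 0.54, 0.5], [0.001, 0.001, -0.007, -0.22, -0.15, 0.54, 0.5], [0.001, 0.001, -0.007, -0.22, -0.15, 0.54, 0.5], [0, 0, 0, 0, 0, 0, 0.5], [0, 0, 0, 0, 0, 0, 0.5]]
  ]
}}

```text
time: 2.8
tool_pos: [0.4858, -0.0521, 0.2174]
orientation: [[0.963, -0.27, 0.002], [-0.27, -0.963, -0.001], [0.002, 0.001, -1.0]]
contact_force: [-0.5, -1.4, 0.7]
finger_gap: 0.0425
```

```bash
python3 - <<'E'
from h import *
st();rows([((.489,-.0575,.175),-16,3),((.489,-.0575,.16),-16,2)],0.5)
E
```

```text
t 2.8 p [ 0.4858 -0.0521  0.2174] yaw -15.67 zax [ 0.0018 -0.0014 -1.    ] F [-0.5 -1.4  0.7] gap 0.0425 q [-0.11  0.06 -0.18  1.33 -0.    1.74]
moves [ [0.0,0.0,0.001,0.029,0.029,0.283,0.5],[0.0,0.0,0.001,0.03,0.029,0.283,0.5],[0.0,0.0,0.001,0.03,0.029,0.282,0.5],[0.0,0.0,0.0,0.0,0.0,0.15,0.5],[0.0,0.0,0.0,0.0,0.0,0.15,0.5] ] max [0.    0.    0.001 0.03  0.029 0.283]
```

>>> {"fn": "arm_command", "kwargs": {
  "moves": [
    [[0, 0, 0, 0.03, 0.03, 0.28, 0.5], [0, 0, 0, 0.03, 0.03, 0.28, 0.5], [0, 0, 0, 0.03, 0.03, 0.28, 0.5], [0, 0, 0, 0, 0, 0.15, 0.5], [0, 0, 0, 0, 0, 0.12, 0.5], [0, 0, 0, 0, 0, 0, 0.5]]
  ]
}}

```text
time: 3.4
tool_pos: [0.4937, -0.0594, 0.1619]
orientation: [[0.963, -0.271, 0.009], [-0.271, -0.963, -0.003], [0.01, 0.0, -1.0]]
contact_force: [-0.1, -0.1, -0.6]
finger_gap: 0.0423
```

```bash
python3 - <<'E'
from h import *
st();rows([((.489,-.0575,.16),-16,1)],0.5); cap('scene','s2')
c=cap('wrist','w2')
cv2.imwrite('pics/s2z.png',cv2.resize(cv2.imread('pics/s2.png')[120:280,200:380],None,fx=3.5,fy=3.5))
E
```

```text
t 3.4 p [ 0.4937 -0.0594  0.1619] yaw -15.71 zax [ 0.0093 -0.0026 -1.    ] F [-0.1 -0.1 -0.6] gap 0.0423 q [-0.12  0.08 -0.28  1.2  -0.    1.73]
moves [ [0.0,-0.005,0.003,-0.101,-0.011,0.038,0.5] ] max [0.    0.005 0.003 0.101 0.011 0.038]
```

View pics/w2.png

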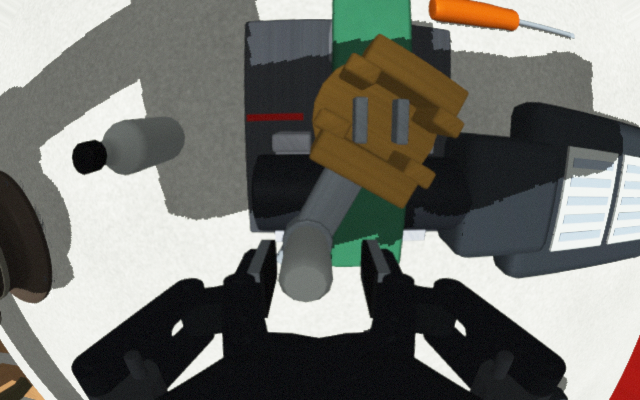

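View pics/s2z.png

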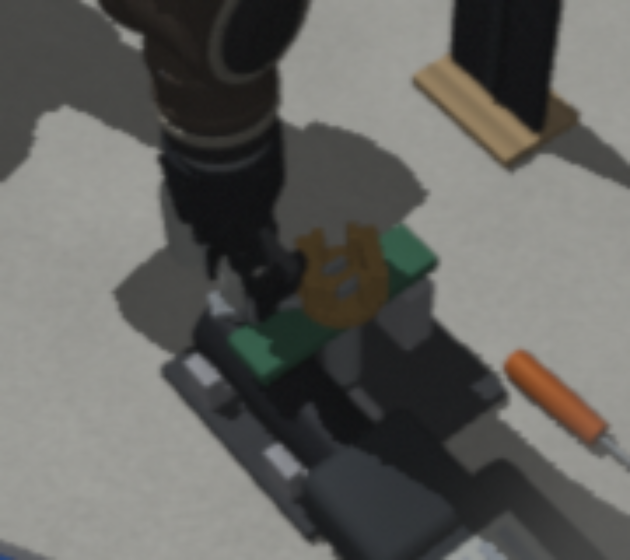

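The handle top at (306,270) sits between the pads, slightly left of centre. I'll centre on it and close.

>>> {"fn": "arm_command", "kwargs": {
  "moves": [
    [[0, -0.005, 0.002, -0.1, 0, 0.03, 0.5], [0, 0, 0, 0, 0, 0, 0.5], [0, 0, 0, 0, 0, 0, 0.2], [0, 0, 0, 0, 0, 0, 0.2], [0, 0, 0, 0, 0, 0, 0.2], [0, 0, 0, 0, 0, 0, 0.2], [0, 0, 0, 0, 0, 0, 0.2]]
  ],
  "squeeze": 30
}}

```text
time: 4.2
tool_pos: [0.4894, -0.058, 0.1629]
orientation: [[0.962, -0.275, 0.002], [-0.275, -0.962, -0.0], [0.002, -0.0, -1.0]]
contact_force: [0.2, -0.3, -0.1]
finger_gap: 0.0227
```

```bash
python3 - <<'E'
from h import *
st()
E
```

```text
t 4.2 p [ 0.4894 -0.058   0.1629] yaw -15.94 zax [ 2.3e-03 -4.0e-04 -1.0e+00] F [ 0.2 -0.3 -0.1] gap 0.0227 q [-0.12  0.08 -0.28  1.21 -0.    1.73]
```

```bash
cat >> h.py <<'E'
C=np.array([.5405,-.004])
def arc(steps,end=None,yaw=-16,zoff=.0048,hand=0.2,C=C,th0=-16,r=.075):
    """steps: list of deg (clockwise), measured from current angle; nut s from unwrapped file"""
    s=ctrl.state();p=s['tool_pos'];d=p[:2]-C;a=np.degrees(np.arctan2(d[1],d[0]))
    # unwrap
    import json,os
    last=json.load(open('ang.json')) if os.path.exists('ang.json') else 226.3
    a=last+((a-last+180)%360-180); json.dump(a,open('ang.json','w'))
    goal=180+th0-360
    print('angle',round(a,2),'left',round(a-goal,2),'r',np.hypot(*d).round(4),'z',p[2].round(4),'F',np.round(s['contact_force'],1),'T',np.round(s['ft_torque'],2),'gap',round(s['finger_gap'],4))
    w=[]
    for k in steps:
        a=max(a-k,goal);th=np.radians(a);z=.144+.012*(a-goal)/360+zoff
        w.append(((*(C+r*np.array([np.cos(th),np.sin(th)])),z),yaw,1))
    rows(w,hand); print('end angle',a)
E
python3 - <<'E'
from h import *
arc([4,8,8,8,8,4])
E
```

```text
angle 226.54 left 422.54 r 0.0743 z 0.1629 F [ 0.2 -0.3 -0.1] T [-0.    0.09 -0.03] gap 0.0227
moves [ [0.0,-0.001,0.001,-0.097,-0.04,0.002,0.2],[0.0,0.0,0.0,-0.17,-0.121,0.005,0.2],[0.0,0.0,0.0,-0.152,-0.144,0.005,0.2],[0.0,0.0,0.0,-0.13,-0.164,0.005,0.2],[0.0,0.0,0.0,-0.106,-0.18,0.005,0.2],[0.0,0.0,0.0,-0.043,-0.095,0.003,0.2] ] max [0.    0.001 0.001 0.17  0.18  0.005]
end angle 186.53827350425212
```

>>> {"fn": "arm_command", "kwargs": {
  "moves": [
    [[0, 0, 0, -0.097, -0.04, 0.002, 0.2], [0, 0, 0, -0.17, -0.121, 0.005, 0.2], [0, 0, 0, -0.152, -0.144, 0.005, 0.2], [0, 0, 0, -0.13, -0.164, 0.005, 0.2], [0, 0, 0, -0.106, -0.18, 0.005, 0.2], [0, 0, 0, -0.043, -0.095, 0.003, 0.2]]
  ]
}}

```text
time: 4.8
tool_pos: [0.4658, -0.0094, 0.1615]
orientation: [[0.961, -0.275, 0.007], [-0.275, -0.961, -0.001], [0.007, -0.001, -1.0]]
contact_force: [5.6, -0.8, -4.0]
finger_gap: 0.0226
```

```bash
python3 - <<'E'
from h import *
st();arc([8,10,10,10,10,10,10,10,10,6])
E
```

```text
t 4.8 p [ 0.4658 -0.0094  0.1615] yaw -15.99 zax [ 0.0065 -0.0011 -1.    ] F [ 5.6 -0.8 -4. ] gap 0.0226 q [-0.02  0.02 -0.34  1.2  -0.    1.83]
angle 184.15 left 380.15 r 0.0749 z 0.1615 F [ 5.6 -0.8 -4. ] T [-0.23 -0.89 -0.  ] gap 0.0226
moves [ [0.0,-0.003,0.0,-0.06,-0.2,0.006,0.2],[0.0,0.0,0.0,-0.033,-0.259,0.007,0.2],[0.0,0.0,0.0,0.013,-0.261,0.007,0.2],[0.0,0.0,0.0,0.058,-0.255,0.007,0.2],[0.0,0.0,0.0,0.102,-0.241,0.007,0.2],[0.0,0.0,0.0,0.142,-0.22,0.007,0.2],[0.0,0.0,0.0,0.178,-0.192,0.007,0.2],[0.0,0.0,0.0,0.208,-0.158,0.007,0.2],[0.0,0.0,0.0,0.233,-0.119,0.007,0.2],[0.0,0.0,0.0,0.148,-0.051,0.004,0.2] ] max [0.    0.003 0.    0.233 0.261 0.007]
end angle 90.14742257795893
```

Tracking is good and forces are small. I'll continue.

>>> {"fn": "arm_command", "kwargs": {
  "moves": [
    [[0, -0.003, 0, -0.06, -0.2, 0.006, 0.2], [0, 0, 0, -0.033, -0.259, 0.007, 0.2], [0, 0, 0, 0.013, -0.261, 0.007, 0.2], [0, 0, 0, 0.058, -0.255, 0.007, 0.2], [0, 0, 0, 0.102, -0.241, 0.007, 0.2], [0, 0, 0, 0.142, -0.22, 0.007, 0.2], [0, 0, 0, 0.178, -0.192, 0.007, 0.2], [0, 0, 0, 0.208, -0.158, 0.007, 0.2], [0, 0, 0, 0.233, -0.119, 0.007, 0.2], [0, 0, 0, 0.148, -0.051, 0.004, 0.2]]
  ]
}}

```text
time: 5.8
tool_pos: [0.5422, 0.072, 0.1582]
orientation: [[0.961, -0.277, -0.001], [-0.277, -0.961, -0.025], [0.005, 0.024, -1.0]]
contact_force: [-1.4, -6.9, 3.8]
finger_gap: 0.0224
```

```bash
python3 - <<'E'
from h import *
st();arc([8,10,10,10,10,10,10,10,10,6])
E
```

```text
t 5.8 p [0.5422 0.072  0.1582] yaw -16.08 zax [-0.0014 -0.0245 -0.9997] F [-1.4 -6.9  3.8] gap 0.0224 q [ 0.14  0.19 -0.17  1.22 -0.02  2.  ]
angle 88.75 left 284.75 r 0.076 z 0.1582 F [-1.4 -6.9  3.8] T [-1.18  0.36 -0.02] gap 0.0224
moves [ [0.012,-0.003,-0.001,0.211,-0.02,0.004,0.2],[0.0,0.0,0.0,0.261,-0.008,0.007,0.2],[0.0,0.0,0.0,0.259,0.038,0.007,0.2],[0.0,0.0,0.0,0.248,0.082,0.007,0.2],[0.0,0.0,0.0,0.23,0.124,0.007,0.2],[0.0,0.0,0.0,0.205,0.162,0.007,0.2],[0.0,0.0,0.0,0.174,0.195,0.007,0.2],[0.0,0.0,0.0,0.138,0.222,0.007,0.2],[0.0,0.0,0.0,0.097,0.243,0.007,0.2],[0.0,0.0,0.0,0.037,0.153,0.004,0.2] ] max [0.012 0.003 0.001 0.261 0.243 0.007]
end angle -5.247567254909498
```

>>> {"fn": "arm_command", "kwargs": {
  "moves": [
    [[0.012, -0.003, 0, 0.211, -0.02, 0.004, 0.2], [0, 0, 0, 0.261, -0.008, 0.007, 0.2], [0, 0, 0, 0.259, 0.038, 0.007, 0.2], [0, 0, 0, 0.248, 0.082, 0.007, 0.2], [0, 0, 0, 0.23, 0.124, 0.007, 0.2], [0, 0, 0, 0.205, 0.162, 0.007, 0.2], [0, 0, 0, 0.174, 0.195, 0.007, 0.2], [0, 0, 0, 0.138, 0.222, 0.007, 0.2], [0, 0, 0, 0.097, 0.243, 0.007, 0.2], [0, 0, 0, 0.037, 0.153, 0.004, 0.2]]
  ]
}}

```text
time: 6.8
tool_pos: [0.6154, -0.0139, 0.1549]
orientation: [[0.961, -0.275, -0.014], [-0.275, -0.961, 0.005], [-0.015, -0.001, -1.0]]
contact_force: [-7.8, 4.0, 5.1]
finger_gap: 0.0225
```

```bash
python3 - <<'E'
from h import *
st();arc([8,10,10,10,10,10,10,10,10,6])
E
```

```text
t 6.8 p [ 0.6154 -0.0139  0.1549] yaw -15.98 zax [-0.0143  0.0051 -0.9999] F [-7.8  4.   5.1] gap 0.0225 q [-0.02  0.32  0.    1.27  0.    1.82]
angle -7.55 left 188.45 r 0.0755 z 0.1549 F [-7.8  4.   5.1] T [0.44 1.18 0.06] gap 0.0225
moves [ [0.0,0.008,0.0,0.006,0.21,0.002,0.2],[0.0,0.0,0.0,-0.021,0.261,0.007,0.2],[0.0,0.0,0.0,-0.066,0.253,0.007,0.2],[0.0,0.0,0.0,-0.109,0.238,0.007,0.2],[0.0,0.0,0.0,-0.148,0.215,0.007,0.2],[0.0,0.0,0.0,-0.183,0.186,0.007,0.2],[0.0,0.0,0.0,-0.213,0.152,0.007,0.2],[0.0,0.0,0.0,-0.236,0.112,0.007,0.2],[0.0,0.0,0.0,-0.252,0.07,0.007,0.2],[0.0,0.0,0.0,-0.156,0.02,0.004,0.2] ] max [0.    0.008 0.    0.252 0.261 0.007]
end angle -101.5490957051545
```

>>> {"fn": "arm_command", "kwargs": {
  "moves": [
    [[0, 0.008, 0, 0.006, 0.21, 0.002, 0.2], [0, 0, 0, -0.021, 0.261, 0.007, 0.2], [0, 0, 0, -0.066, 0.253, 0.007, 0.2], [0, 0, 0, -0.109, 0.238, 0.007, 0.2], [0, 0, 0, -0.148, 0.215, 0.007, 0.2], [0, 0, 0, -0.183, 0.186, 0.007, 0.2], [0, 0, 0, -0.213, 0.152, 0.007, 0.2], [0, 0, 0, -0.236, 0.112, 0.007, 0.2], [0, 0, 0, -0.252, 0.07, 0.007, 0.2], [0, 0, 0, -0.156, 0.02, 0.004, 0.2]]
  ]
}}

```text
time: 7.8
tool_pos: [0.527, -0.0772, 0.152]
orientation: [[0.962, -0.274, 0.009], [-0.274, -0.961, 0.025], [0.001, -0.026, -1.0]]
contact_force: [2.1, 4.0, -0.6]
finger_gap: 0.0224
```

```bash
python3 - <<'E'
from h import *
st();arc([8,10,10,10,10,9,7,5,2])
E
```

```text
t 7.8 p [ 0.527  -0.0772  0.152 ] yaw -15.9 zax [ 0.0085  0.025  -0.9997] F [ 2.1  4.  -0.6] gap 0.0224 q [-0.16  0.15 -0.22  1.19  0.03  1.69]
angle -100.43 left 95.57 r 0.0744 z 0.152 F [ 2.1  4.  -0.6] T [ 0.64 -0.46 -0.01] gap 0.0224
moves [ [-0.013,-0.001,0.001,-0.208,0.017,0.004,0.2],[0.0,0.0,0.0,-0.259,-0.034,0.007,0.2],[0.0,0.0,0.0,-0.249,-0.078,0.007,0.2],[0.0,0.0,0.0,-0.232,-0.12,0.007,0.2],[0.0,0.0,0.0,-0.208,-0.159,0.007,0.2],[0.0,0.0,0.0,-0.161,-0.172,0.006,0.2],[0.0,0.0,0.0,-0.105,-0.15,0.005,0.2],[0.0,0.0,0.0,-0.064,-0.114,0.003,0.2],[0.0,0.0,0.0,-0.023,-0.047,0.001,0.2] ] max [0.013 0.001 0.001 0.259 0.172 0.007]
end angle -171.43229879695537
```

>>> {"fn": "arm_command", "kwargs": {
  "moves": [
    [[-0.013, -0.001, 0, -0.208, 0.017, 0.004, 0.2], [0, 0, 0, -0.259, -0.034, 0.007, 0.2], [0, 0, 0, -0.249, -0.078, 0.007, 0.2], [0, 0, 0, -0.232, -0.12, 0.007, 0.2], [0, 0, 0, -0.208, -0.159, 0.007, 0.2], [0, 0, 0, -0.161, -0.172, 0.006, 0.2], [0, 0, 0, -0.105, -0.15, 0.005, 0.2], [0, 0, 0, -0.064, -0.114, 0.003, 0.2], [0, 0, 0, -0.023, -0.047, 0.001, 0.2], [0, 0, 0, 0, 0, 0, 0.2]]
  ]
}}

```text
time: 8.8
tool_pos: [0.4659, -0.0117, 0.1495]
orientation: [[0.962, -0.274, 0.013], [-0.274, -0.962, -0.007], [0.015, 0.003, -1.0]]
contact_force: [4.9, -0.5, -1.1]
finger_gap: 0.0223
```

```bash
python3 - <<'E'
from h import *
st();arc([7,7,5,2.5])
E
```

```text
t 8.8 p [ 0.4659 -0.0117  0.1495] yaw -15.9 zax [ 0.0134 -0.0074 -0.9999] F [ 4.9 -0.5 -1.1] gap 0.0223 q [-0.02  0.02 -0.37  1.17 -0.01  1.83]
angle -174.08 left 21.92 r 0.075 z 0.1495 F [ 4.9 -0.5 -1.1] T [ 0.05 -0.7   0.04] gap 0.0223
moves [ [0.002,-0.007,0.001,-0.058,-0.174,0.002,0.2],[0.0,0.0,0.0,-0.036,-0.18,0.005,0.2],[0.0,0.0,0.0,-0.012,-0.13,0.003,0.2],[0.0,0.0,0.0,-0.002,-0.065,0.002,0.2] ] max [0.002 0.007 0.001 0.058 0.18  0.005]
end angle -195.58407813240353
```

>>> {"fn": "arm_command", "kwargs": {
  "moves": [
    [[0.002, -0.007, 0, -0.058, -0.174, 0.002, 0.2], [0, 0, 0, -0.036, -0.155, 0.004, 0.2], [0, 0, 0, -0.015, -0.105, 0.003, 0.2], [0, 0, 0, -0.003, -0.03, 0.001, 0.2], [0, 0, 0, 0, 0, 0, 0.2], [0, 0, 0, 0, 0, 0, 0.2]]
  ]
}}

```text
time: 9.4
tool_pos: [0.467, 0.0116, 0.1489]
orientation: [[0.962, -0.274, 0.004], [-0.274, -0.962, -0.008], [0.006, 0.007, -1.0]]
contact_force: [4.1, -0.7, -1.4]
finger_gap: 0.023
```

```bash
python3 - <<'E'
from h import *
st();arc([2]);c=cap('wrist','w3');cap('scene','s3');cap('side','d3')
for n in ['s3','d3']:
    i=cv2.imread(f'pics/{n}.png');i=i[140:260,220:380]; cv2.imwrite(f'pics/{n}z.png',np.clip(cv2.resize(i,None,fx=4,fy=4,interpolation=cv2.INTER_CUBIC)*1.4,0,255).astype(np.uint8))
E
```

```text
t 9.4 p [0.467  0.0116 0.1489] yaw -15.93 zax [ 0.0044 -0.0083 -1.    ] F [ 4.1 -0.7 -1.4] gap 0.023 q [ 0.03  0.03 -0.36  1.17 -0.01  1.88]
angle -191.99 left 4.01 r 0.0751 z 0.1489 F [ 4.1 -0.7 -1.4] T [-0.24 -0.88  0.  ] gap 0.023
moves [ [0.003,-0.003,0.001,0.0,-0.052,0.001,0.2] ] max [0.003 0.003 0.001 0.    0.052 0.001]
end angle -193.9901889727097
```

View pics/w3.png

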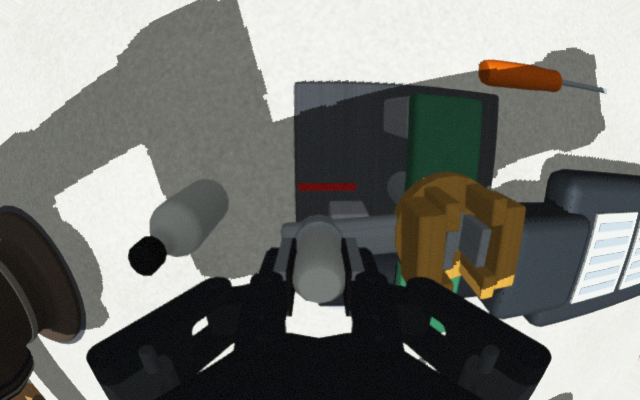

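View pics/s3z.png

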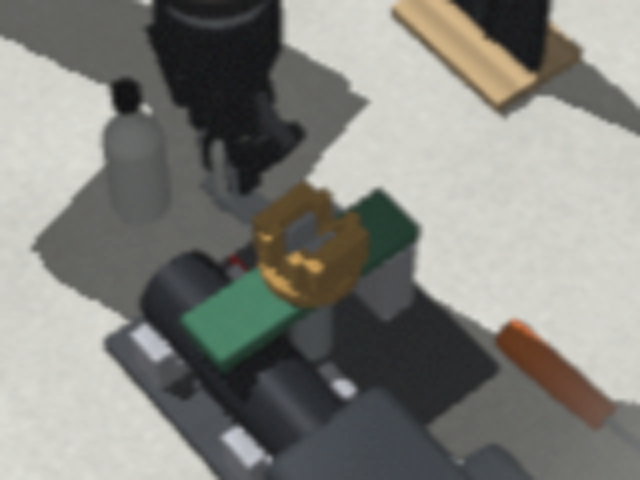

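The wrist picture shows the crank arm just short of parallel with the red mark, with about 4° left. One small step should finish it.

>>> {"fn": "arm_command", "kwargs": {
  "moves": [
    [[0.002, -0.002, 0, 0, -0.07, 0.001, 0.2], [0, 0, 0, 0, -0.035, 0, 0.2], [0, 0, 0, 0, 0, 0, 0.2], [0, 0, 0, 0, 0, 0, 0.2]]
  ]
}}

```text
time: 9.95
tool_pos: [0.4682, 0.0163, 0.1488]
orientation: [[0.961, -0.276, 0.0], [-0.276, -0.961, -0.004], [0.001, 0.003, -1.0]]
contact_force: [3.3, -1.7, -1.0]
finger_gap: 0.0223
```

```bash
python3 - <<'E'
from h import *
st();arc([2])
E
```

```text
t 9.95 p [0.4682 0.0163 0.1488] yaw -16.01 zax [ 4.0e-04 -3.6e-03 -1.0e+00] F [ 3.3 -1.7 -1. ] gap 0.0223 q [ 0.04  0.04 -0.35  1.18 -0.    1.89]
angle -195.65 left 0.35 r 0.0751 z 0.1488 F [ 3.3 -1.7 -1. ] T [-0.37 -0.74 -0.02] gap 0.0223
moves [ [0.002,-0.001,0.0,0.002,-0.009,0.0,0.2] ] max [0.002 0.001 0.    0.002 0.009 0.   ]
end angle -196
```

Close enough to check. I'll release, rise straight up, and look from above.

>>> {"fn": "arm_command", "kwargs": {
  "moves": [
    [[0, 0, 0, 0, 0, 0, 0.5], [0, 0, 0, 0, 0, 0, 0.5], [0, 0, 0, 0, 0, 0, 0.5], [0, 0, 0, 0, 0, -0.4, 0.5], [0, 0, 0, 0.1, 0.1, -0.7, 0.5], [0, 0, 0, 0.5, 0.5, -0.7, 0.5], [0, 0, 0, 0.5, 0.6, -0.7, 0.5], [0, 0, 0, 0.4, 0.3, -0.3, 0.5], [0, 0, 0, 0, 0, 0, 0.5], [0, 0, 0, 0, 0, 0, 0.5]]
  ]
}}

```text
time: 10.95
tool_pos: [0.5151, -0.076, 0.2893]
orientation: [[0.962, -0.272, -0.014], [-0.272, -0.962, 0.001], [-0.013, 0.003, -1.0]]
contact_force: [0.1, 0.7, -0.2]
finger_gap: 0.0426
```

```bash
python3 - <<'E'
from h import *
st();c=cap('wrist','w4')
P,ok=fcloud(c);f=c['frame'].astype(int);R,G,B=f[...,0],f[...,1],f[...,2]
cv2.imwrite('pics/w4b.png',np.clip(c['frame'][:,:,::-1]*1.5,0,255).astype(np.uint8))
E
```

```text
t 10.95 p [ 0.5151 -0.076   0.2893] yaw -15.8 zax [-1.350e-02  7.000e-04 -9.999e-01] F [ 0.1  0.7 -0.2] gap 0.0426 q [-0.15  0.13  0.06  1.51 -0.    1.7 ]
```

View pics/w4b.png

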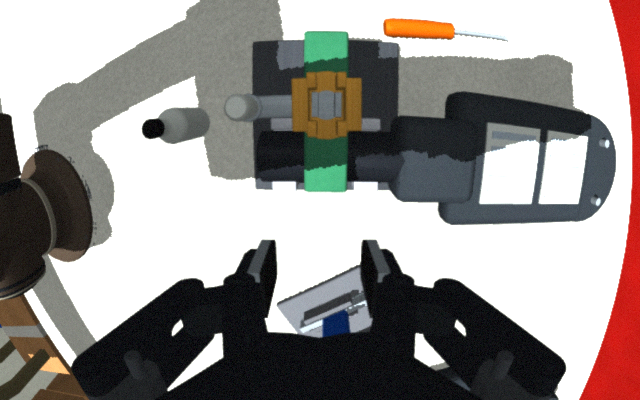

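The crown at (327,104) is now square to the strap, and the arm lies over the red mark. I'll measure the alignment.

```bash
python3 - <<'E'
from h import *
from scipy.optimize import least_squares
c=dict(np.load('pics/w4.npz'));P,ok=fcloud(c);f=c['frame'].astype(int);R,G,B=f[...,0],f[...,1],f[...,2]
v,u=np.mgrid[:400,:640]; up=ok&(v<225)
def rect(m,nm):
    q=P[m][:,:2].astype(np.float32)*1000;print(nm,len(q),[np.round(x,2) for x in cv2.minAreaRect(q)],'z',np.round(np.percentile(P[m][:,2],[2,50,98]),4))
rect(up&(P[...,2]>.145)&(P[...,2]<.158)&(abs(u-327)<40)&(abs(v-104)<40),'crown')
rect(up&(P[...,2]>.153-.006)&(P[...,2]<.170)&(abs(u-240)<22)&(abs(v-107)<22),'handle')
rect(up&(P[...,2]>.10)&(P[...,2]<.125)&(abs(u-326)<35)&(v<195)&(G>1.25*R),'strap')
rect(up&(P[...,2]>.007)&(P[...,2]<.12)&(u>245)&(u<398)&(v>35)&(v<195)&(P[...,0]<.66),'plate+')
rect(up&(P[...,2]>.138)&(P[...,2]<.1475)&(abs(u-327)<20)&(abs(v-104)<25),'studtop')
rect(up&(P[...,2]>.112)&(P[...,2]<.128)&(abs(u-327)<12)&(abs(v-104)<25),'slotfloor')
z=c['frame'][60:150,215:375,::-1]
cv2.imwrite('pics/w4z.png',np.clip(cv2.resize(z,None,fx=5,fy=5,interpolation=cv2.INTER_CUBIC)*2.0,0,255).astype(np.uint8))
E
```

```text
crown 2445 [array([540.43,  -4.15]), array([56.15, 58.87]), np.float64(74.87)] z [0.1453 0.1515 0.153 ]
handle 656 [array([468.85,  15.5 ]), array([23.56, 23.3 ]), np.float64(39.47)] z [0.1489 0.1614 0.1634]
strap 4129 [array([539.23,  -9.5 ]), array([163.06,  43.93]), np.float64(73.92)] z [0.1057 0.1075 0.109 ]
plate+ 18331 [array([538.14,  -9.45]), array([206.33, 190.64]), np.float64(74.52)] z [0.0122 0.0751 0.1195]
studtop 423 [array([539.69,  -6.52]), array([35.12, 31.5 ]), np.float64(76.66)] z [0.1385 0.1444 0.1464]
slotfloor 838 [array([541.76,  -3.35]), array([45.98, 20.7 ]), np.float64(74.35)] z [0.1185 0.1201 0.1222]
```

View pics/w4z.png

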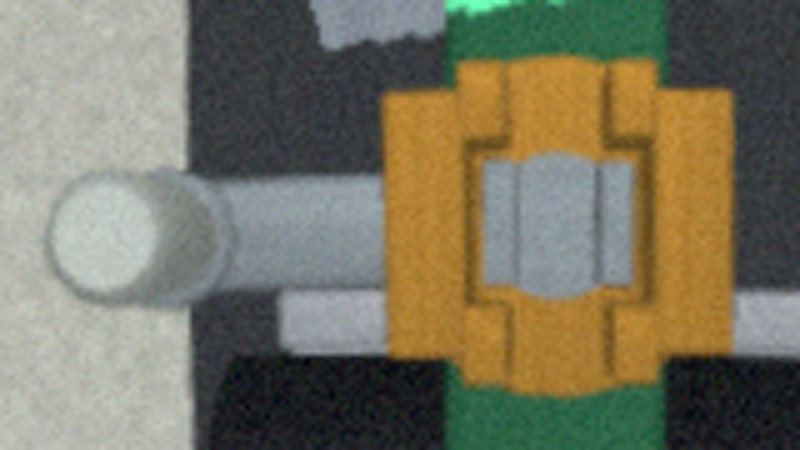

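The nut is aligned to within about 1°. The crown is at 74.9°, and the strap and plate read 74 to 74.5°. Crown z is 152 mm, and the slot is centred at about (0.5405, -0.004). Next is the key.

```bash
python3 - <<'E'
from h import *
rows([((.45,-.375,.25),-76.4,9)],0.5)
E
```

```text
moves [ [0.001,0.001,0.059,0.043,0.679,0.088,0.5],[0.001,0.001,0.059,0.122,0.669,0.088,0.5],[0.001,0.001,0.059,0.2,0.65,0.087,0.5],[0.001,0.001,0.059,0.275,0.622,0.087,0.5],[0.001,0.001,0.059,0.346,0.586,0.086,0.5],[0.001,0.001,0.059,0.412,0.542,0.086,0.5],[0.001,0.001,0.059,0.472,0.49,0.086,0.5],[0.001,0.001,0.059,0.527,0.431,0.086,0.5],[0.001,0.001,0.059,0.573,0.366,0.086,0.5] ] max [0.001 0.001 0.059 0.573 0.679 0.088]
```

>>> {"fn": "arm_command", "kwargs": {
  "moves": [
    [[0.001, 0.001, 0.059, 0.043, 0.68, 0.09, 0.5], [0.001, 0.001, 0.059, 0.122, 0.67, 0.09, 0.5], [0.001, 0.001, 0.059, 0.2, 0.65, 0.09, 0.5], [0.001, 0.001, 0.059, 0.275, 0.62, 0.09, 0.5], [0.001, 0.001, 0.059, 0.346, 0.59, 0.09, 0.5], [0.001, 0.001, 0.059, 0.41, 0.54, 0.09, 0.5], [0.001, 0.001, 0.059, 0.47, 0.49, 0.09, 0.5], [0, 0, 0.059, 0.4, 0.3, 0.05, 0.5], [0, 0, 0.04, 0.2, 0.1, 0, 0.5], [0, 0, 0, 0, 0, 0, 0.5]]
  ]
}}

```text
time: 12.0
tool_pos: [0.4472, -0.338, 0.2416]
orientation: [[0.243, -0.97, -0.01], [-0.97, -0.243, 0.015], [-0.017, 0.006, -1.0]]
contact_force: [1.4, -0.2, 0.2]
finger_gap: 0.0429
```

```bash
python3 - <<'E'
from h import *
st();c=cap('wrist','w5');st()
P,ok=fcloud(c);f=c['frame'].astype(int);R,G,B=f[...,0],f[...,1],f[...,2]
def rect(m,nm):
    q=P[m][:,:2].astype(np.float32)*1000;print(nm,len(q),[np.round(x,2) for x in cv2.minAreaRect(q)],'z',np.round(np.percentile(P[m][:,2],[2,50,98]),4))
loc=ok&(abs(P[...,0]-.48)<.15)&(abs(P[...,1]+.34)<.15)
rd=loc&(R>2*G)&(R>2*B)&(P[...,2]>.06);rect(rd,'red')
rect(rd&(P[...,2]>.09),'redtop');rect(loc&(B>1.5*R)&(P[...,2]>.09),'bluetop')
rect(loc&(P[...,2]>.03)&(P[...,2]<.045),'racktop')
E
```

```text
t 12.0 p [ 0.4472 -0.338   0.2416] yaw -75.93 zax [-0.0101  0.0153 -0.9998] F [ 1.4 -0.2  0.2] gap 0.0429 q [-0.65  0.21  0.04  1.42  0.01  2.25]
t 12.05 p [ 0.4473 -0.3373  0.2416] yaw -75.79 zax [-0.0103  0.0157 -0.9998] F [ 0.4  0.1 -0.3] gap 0.0428 q [-0.65  0.21  0.04  1.42  0.01  2.24]
red 1087 [array([ 454.82, -341.99]), array([ 60.44, 119.68]), np.float64(35.6)] z [0.0663 0.0966 0.3261]
redtop 921 [array([ 454.81, -341.99]), array([ 60.4, 119.7]), np.float64(35.58)] z [0.0932 0.0971 0.3261]
bluetop 12719 [array([ 452.37, -335.92]), array([121.75,  70.21]), np.float64(79.52)] z [0.096  0.3068 0.3277]
racktop 2686 [array([ 485.18, -334.37]), array([118.72, 109.47]), np.float64(13.68)] z [0.0322 0.0379 0.0402]
```

View pics/w5.png

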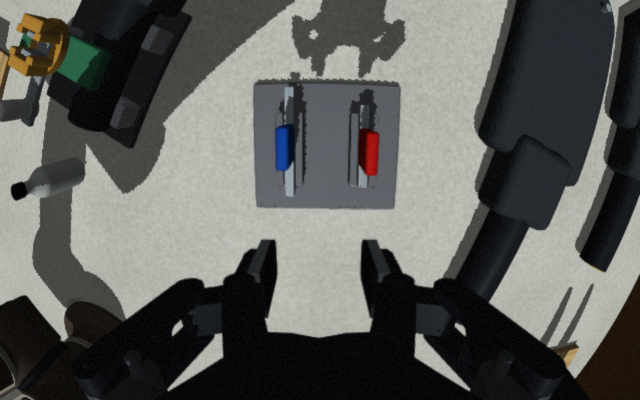

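The wrist view shows the blue grip at (283,147) and the red at (370,152), both well clear of the fingers. I'll fit the red grip with a height cut.

```bash
python3 - <<'E'
from h import *
c=dict(np.load('pics/w5.npz'))
P,ok=fcloud(c);f=c['frame'].astype(int);R,G,B=f[...,0],f[...,1],f[...,2]
def rect(m,nm):
    q=P[m][:,:2].astype(np.float32)*1000;print(nm,len(q),[np.round(x,2) for x in cv2.minAreaRect(q)],P[m].mean(0).round(4),'z',np.round(np.percentile(P[m][:,2],[2,50,98]),4))
loc=ok&(abs(P[...,0]-.48)<.1)&(abs(P[...,1]+.34)<.15)&(P[...,2]<.11)
rd=loc&(R>2*G)&(R>2*B);rect(rd&(P[...,2]>.09),'redtop');rect(rd&(P[...,2]>.06),'red')
rect(loc&(B>1.5*R)&(P[...,2]>.09),'bluetop')
v,u=np.mgrid[:400,:640];bl=loc&(P[...,2]>.03)&(P[...,2]<.05)&(u>355)&(u<372)&(v>95)&(v<195)&(R>110);rect(bl,'blade?')
i=c['frame'][70:220,240:420,::-1];cv2.imwrite('pics/w5z.png',cv2.resize(i,None,fx=4,fy=4,interpolation=cv2.INTER_CUBIC))
rows([((.4895,-.3755,.13),-76.4,4),((.4895,-.3755,.072),-76.4,3)],0.5)
E
```

```text
redtop 562 [array([ 490.75, -373.45]), array([39.59, 12.  ]), np.float64(13.07)] [ 0.4912 -0.3733  0.0961] z [0.0925 0.0962 0.098 ]
red 728 [array([ 490.78, -373.44]), array([39.65, 12.  ]), np.float64(13.07)] [ 0.4914 -0.3721  0.0919] z [0.0644 0.0959 0.0979]
bluetop 595 [array([ 475.63, -296.19]), array([39.64, 12.58]), np.float64(10.98)] [ 0.4758 -0.2962  0.096 ] z [0.0917 0.0962 0.098 ]
blade? 145 [array([ 489.63, -372.3 ]), array([89.11,  7.97]), np.float64(16.82)] [ 0.4611 -0.3806  0.0387] z [0.0372 0.0387 0.0401]
moves [ [0.001,0.002,0.001,0.247,-0.161,0.553,0.5],[0.001,0.002,0.001,0.244,-0.161,0.554,0.5],[0.001,0.002,0.001,0.241,-0.161,0.555,0.5],[0.001,0.002,0.001,0.238,-0.161,0.557,0.5],[0.0,0.0,0.0,0.0,0.0,0.387,0.5],[0.0,0.0,0.0,0.0,0.0,0.387,0.5],[0.0,0.0,0.0,0.0,0.0,0.387,0.5] ] max [0.001 0.002 0.001 0.247 0.161 0.557]
```

View pics/w5z.png

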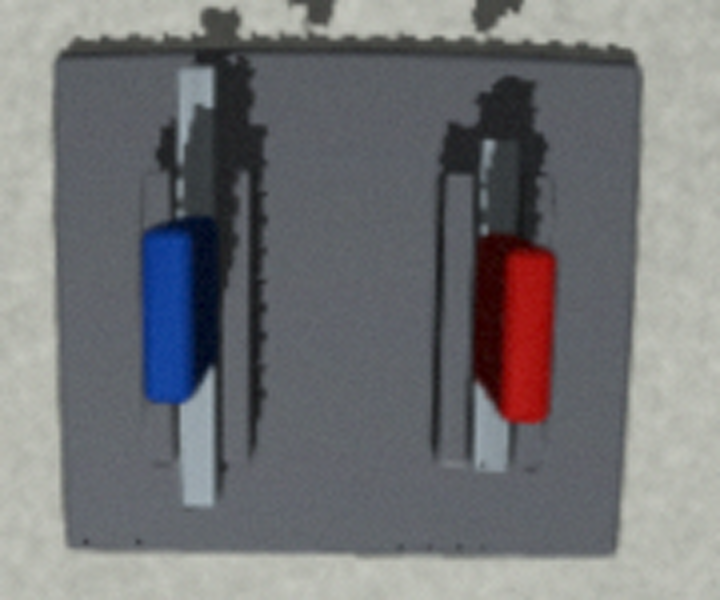

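>>> {"fn": "arm_command", "kwargs": {
  "moves": [
    [[0.001, 0.002, 0, 0.24, -0.16, 0.55, 0.5], [0.001, 0.002, 0, 0.24, -0.16, 0.55, 0.5], [0.001, 0.002, 0, 0.24, -0.16, 0.55, 0.5], [0.001, 0.002, 0, 0.15, -0.12, 0.4, 0.5], [0, 0, 0, 0, 0, 0, 0.5], [0, 0, 0, 0, 0, 0, 0.5]]
  ]
}}

```text
time: 12.65
tool_pos: [0.4888, -0.3616, 0.1359]
orientation: [[0.266, -0.964, 0.002], [-0.964, -0.266, 0.005], [-0.004, -0.003, -1.0]]
contact_force: [-0.3, 0.9, 0.2]
finger_gap: 0.0427
```

```bash
python3 - <<'E'
from h import *
st();rows([((.4903,-.3745,.125),-76.5,2)],0.5)
E
```

```text
t 12.65 p [ 0.4888 -0.3616  0.1359] yaw -74.56 zax [ 0.0018  0.0048 -1.    ] F [-0.3  0.9  0.2] gap 0.0427 q [-0.64  0.3  -0.06  1.2   0.    2.23]
moves [ [-0.001,0.001,0.008,0.129,0.02,0.108,0.5],[-0.001,0.001,0.008,0.129,0.018,0.109,0.5] ] max [0.001 0.001 0.008 0.129 0.02  0.109]
```

>>> {"fn": "arm_command", "kwargs": {
  "moves": [
    [[-0.001, 0.001, 0.009, 0.13, 0.02, 0.1, 0.5], [0, 0.001, 0.009, 0.12, 0.02, 0.1, 0.5], [0, 0, 0, 0, 0, 0, 0.5], [0, 0, 0, 0, 0, 0, 0.5]]
  ]
}}

```text
time: 13.05
tool_pos: [0.491, -0.3742, 0.1292]
orientation: [[0.231, -0.973, 0.004], [-0.973, -0.231, -0.003], [0.004, -0.004, -1.0]]
contact_force: [-0.8, 0.1, -0.3]
finger_gap: 0.043
```

```bash
python3 - <<'E'
from h import *
st();rows([((.4903,-.3745,.073),-76.5,4)],0.5)
E
```

```text
t 13.05 p [ 0.491  -0.3742  0.1292] yaw -76.63 zax [ 0.0044 -0.0026 -1.    ] F [-0.8  0.1 -0.3] gap 0.043 q [-0.65  0.32 -0.06  1.19  0.    2.26]
moves [ [0.0,0.0,0.0,0.0,0.005,0.281,0.5],[0.0,0.0,0.0,0.0,0.004,0.281,0.5],[0.0,0.0,0.0,0.0,0.004,0.281,0.5],[0.0,0.0,0.0,0.0,0.004,0.281,0.5] ] max [0.    0.    0.    0.    0.005 0.281]
```

>>> {"fn": "arm_command", "kwargs": {
  "moves": [
    [[0, 0, 0, 0, 0.005, 0.28, 0.5], [0, 0, 0, 0, 0.005, 0.28, 0.5], [0, 0, 0, 0, 0.005, 0.28, 0.5], [0, 0, 0, 0, 0.005, 0.2, 0.5], [0, 0, 0, 0, 0, 0, 0.5], [0, 0, 0, 0, 0, 0, 0.5]]
  ]
}}

```text
time: 13.65
tool_pos: [0.4892, -0.3744, 0.0721]
orientation: [[0.231, -0.973, 0.004], [-0.973, -0.231, -0.002], [0.003, -0.003, -1.0]]
contact_force: [0.4, -0.1, 1.2]
finger_gap: 0.0427
```

```bash
python3 - <<'E'
from h import *
st();rows([((.4903,-.3745,.073),-76.5,1)],0.5)
E
```

```text
t 13.65 p [ 0.4892 -0.3744  0.0721] yaw -76.66 zax [ 0.0036 -0.0019 -1.    ] F [ 0.4 -0.1  1.2] gap 0.0427 q [-0.65  0.34 -0.15  1.07  0.    2.26]
moves [ [-0.002,-0.001,-0.001,0.007,-0.022,-0.019,0.5] ] max [0.002 0.001 0.001 0.007 0.022 0.019]
```

>>> {"fn": "arm_command", "kwargs": {
  "moves": [
    [[-0.002, -0.001, 0, 0, -0.02, -0.02, 0.5], [0, 0, 0, 0, 0, 0, 0.02], [0, 0, 0, 0, 0, 0, 0.02], [0, 0, 0, 0, 0, 0, 0.02], [0, 0, 0, 0, 0, 0, 0.02], [0, 0, 0, 0, 0, 0, 0.02], [0, 0, 0, 0, 0, 0, 0.02]]
  ],
  "squeeze": 60
}}

```text
time: 14.35
tool_pos: [0.4908, -0.3741, 0.0743]
orientation: [[0.231, -0.973, 0.0], [-0.973, -0.231, -0.001], [0.001, 0.0, -1.0]]
contact_force: [0.0, 0.8, -1.4]
finger_gap: 0.0114
```

```bash
python3 - <<'E'
from h import *
st()
E
```

```text
t 14.35 p [ 0.4908 -0.3741  0.0743] yaw -76.64 zax [ 0.     -0.0011 -1.    ] F [ 0.   0.8 -1.4] gap 0.0114 q [-0.65  0.35 -0.14  1.08 -0.    2.26]
```

Gripped (gap 11.4 mm). Lift straight up.

>>> {"fn": "arm_command", "kwargs": {
  "moves": [
    [[0, 0, 0, 0, 0, -0.2, 0.02], [0, 0, 0, 0, 0, -0.3, 0.02], [0, 0, 0, 0, 0, -0.5, 0.02], [0, 0, 0, 0, 0, -0.8, 0.02], [0, 0, 0, 0, 0, -0.8, 0.02], [0, 0, 0, 0, 0, -0.7, 0.02], [0, 0, 0, 0, 0, -0.4, 0.02], [0, 0, 0, 0, 0, 0, 0.02]]
  ]
}}

```text
time: 15.15
tool_pos: [0.4891, -0.3735, 0.2681]
orientation: [[0.23, -0.973, -0.003], [-0.973, -0.23, -0.001], [0.0, 0.003, -1.0]]
contact_force: [1.4, 0.1, -1.5]
finger_gap: 0.011
```

```bash
python3 - <<'E'
from h import *
st();c=cap('wrist','w6');cap('scene','s6')
rows([((.5405,-.004,.275),-16,10)],0.02)
E
```

```text
t 15.15 p [ 0.4891 -0.3735  0.2681] yaw -76.68 zax [-3.e-03 -8.e-04 -1.e+00] F [ 1.4  0.1 -1.5] gap 0.011 q [-0.65  0.31  0.23  1.5  -0.    2.26]
moves [ [0.0,0.0,-0.053,-0.694,-0.271,-0.02,0.02],[0.0,0.0,-0.053,-0.662,-0.343,-0.02,0.02],[0.0,0.0,-0.053,-0.622,-0.411,-0.02,0.02],[0.0,0.0,-0.053,-0.575,-0.475,-0.021,0.02],[0.0,0.0,-0.053,-0.521,-0.533,-0.021,0.02],[0.0,0.0,-0.053,-0.462,-0.585,-0.021,0.02],[0.0,0.0,-0.053,-0.398,-0.63,-0.021,0.02],[0.0,0.0,-0.053,-0.329,-0.669,-0.021,0.02],[0.0,0.0,-0.053,-0.256,-0.7,-0.021,0.02],[0.0,0.0,-0.053,-0.181,-0.723,-0.021,0.02] ] max [0.    0.    0.053 0.694 0.723 0.021]
```

View pics/w6.png

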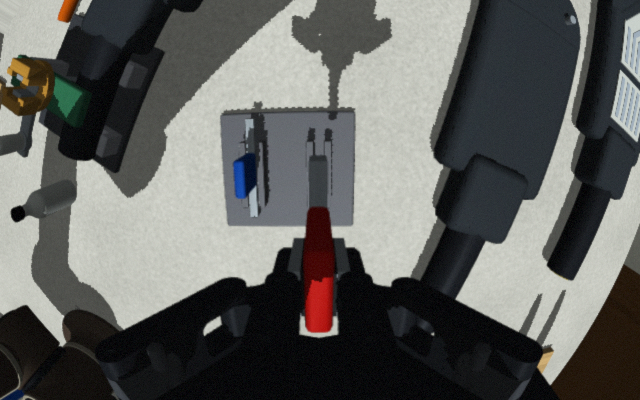

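View pics/s6.png

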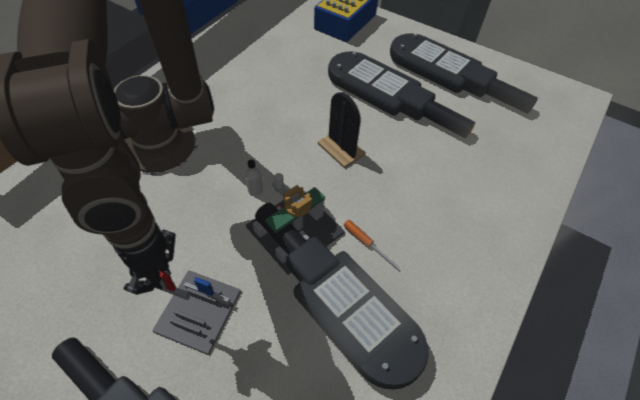

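The red key hangs straight in the jaws at (318,270). The blue one is still in its rack at (240,175). Carry it over now, stopping a bit short.

>>> {"fn": "arm_command", "kwargs": {
  "moves": [
    [[0, 0, -0.04, -0.5, -0.2, -0.03, 0.02], [0, 0, -0.053, -0.66, -0.34, -0.03, 0.02], [0, 0, -0.053, -0.62, -0.41, -0.02, 0.02], [0, 0, -0.053, -0.58, -0.48, -0.02, 0.02], [0, 0, -0.053, -0.52, -0.53, -0.02, 0.02], [0, 0, -0.053, -0.46, -0.58, -0.02, 0.02], [0, 0, -0.053, -0.4, -0.6, -0.02, 0.02], [0, 0, -0.05, -0.3, -0.5, -0.02, 0.02], [0, 0, -0.05, -0.15, -0.3, 0, 0.02], [0, 0, -0.03, -0.05, -0.1, 0, 0.02]]
  ]
}}

```text
time: 16.25
tool_pos: [0.5211, -0.0637, 0.2512]
orientation: [[0.946, -0.321, -0.039], [-0.32, -0.947, 0.013], [-0.041, 0.0, -0.999]]
contact_force: [-0.1, -0.2, -3.0]
finger_gap: 0.0113
```

```bash
python3 - <<'E'
from h import *
st();
rows([((.5405,-.004,.265),-16,4)],0.02)
E
```

```text
t 16.25 p [ 0.5211 -0.0637  0.2512] yaw -18.71 zax [-0.0386  0.0127 -0.9992] F [-0.1 -0.2 -3. ] gap 0.0113 q [-0.13  0.16  0.    1.46  0.01  1.77]
moves [ [0.0,0.005,-0.006,-0.007,-0.314,-0.069,0.02],[0.0,0.005,-0.006,-0.002,-0.314,-0.069,0.02],[0.0,0.005,-0.006,0.002,-0.314,-0.069,0.02],[0.0,0.005,-0.006,0.007,-0.314,-0.069,0.02] ] max [0.    0.005 0.006 0.007 0.314 0.069]
```

>>> {"fn": "arm_command", "kwargs": {
  "moves": [
    [[0, 0.005, -0.006, -0.01, -0.3, -0.07, 0.02], [0, 0.005, -0.006, 0, -0.31, -0.07, 0.02], [0, 0.005, -0.006, 0, -0.3, -0.07, 0.02], [0, 0.005, -0.006, 0, -0.2, -0.07, 0.02], [0, 0, 0, 0, 0, 0, 0.02], [0, 0, 0, 0, 0, 0, 0.02]]
  ]
}}

```text
time: 16.85
tool_pos: [0.5344, -0.0068, 0.2557]
orientation: [[0.963, -0.269, -0.015], [-0.269, -0.963, 0.0], [-0.014, 0.004, -1.0]]
contact_force: [0.6, -0.9, -2.5]
finger_gap: 0.0114
```

```bash
python3 - <<'E'
from h import *
st();
rows([((.5405,-.004,.24),-16,3)],0.02)
c=cap('wrist','w7');cap('scene','s7');cap('side','d7')
for n in ['s7','d7']:
    i=cv2.imread(f'pics/{n}.png');i=i[100:250,220:400]; cv2.imwrite(f'pics/{n}z.png',np.clip(cv2.resize(i,None,fx=4,fy=4,interpolation=cv2.INTER_CUBIC)*1.4,0,255).astype(np.uint8))
E
```

```text
t 16.85 p [ 0.5344 -0.0068  0.2557] yaw -15.58 zax [-1.470e-02  4.000e-04 -9.999e-01] F [ 0.6 -0.9 -2.5] gap 0.0114 q [-0.01  0.16  0.01  1.44  0.    1.83]
moves [ [0.001,0.002,0.001,0.036,-0.029,0.104,0.02],[0.001,0.002,0.001,0.035,-0.029,0.104,0.02],[0.001,0.002,0.001,0.035,-0.029,0.105,0.02] ] max [0.001 0.002 0.001 0.036 0.029 0.105]
```

View pics/w7.png

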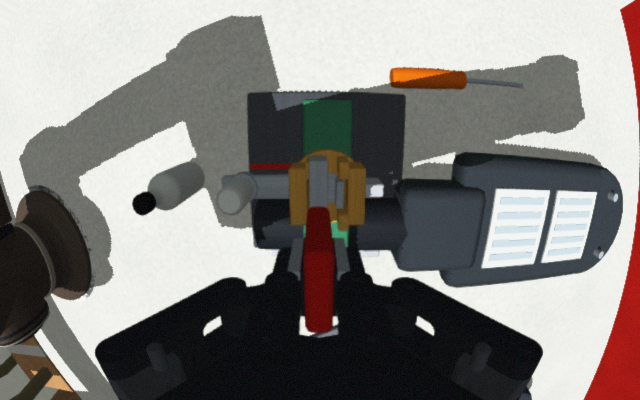

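View pics/s7z.png

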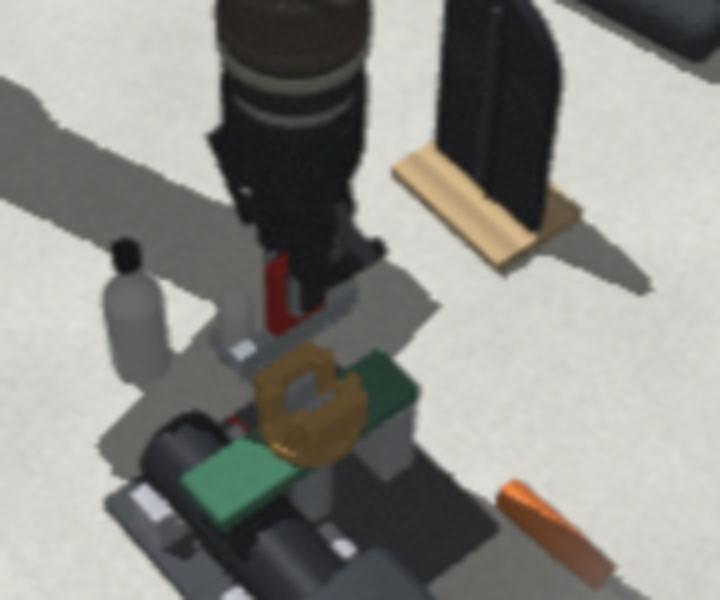

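>>> {"fn": "arm_command", "kwargs": {
  "moves": [
    [[0.001, 0.003, 0.001, 0.04, -0.03, 0.08, 0.02], [0.001, 0.003, 0.001, 0.04, -0.03, 0.08, 0.02], [0, 0.001, 0.001, 0.03, -0.02, 0.06, 0.02], [0, 0, 0, 0, 0, 0, 0.02], [0, 0, 0, 0, 0, 0, 0.02]]
  ]
}}

```text
time: 17.5
tool_pos: [0.5412, -0.0063, 0.2436]
orientation: [[0.96, -0.278, 0.001], [-0.278, -0.96, 0.0], [0.001, -0.001, -1.0]]
contact_force: [0.2, 0.2, -2.2]
finger_gap: 0.0113
```

```bash
python3 - <<'E'
from h import *
st();
rows([((.5406,-.004,.23),-16,2)],0.02)
E
```

```text
t 17.5 p [ 0.5412 -0.0063  0.2436] yaw -16.17 zax [ 1.3e-03  3.0e-04 -1.0e+00] F [ 0.2  0.2 -2.2] gap 0.0113 q [-0.01  0.16 -0.02  1.4   0.    1.84]
moves [ [0.0,0.0,-0.001,-0.012,-0.02,0.136,0.02],[0.0,0.0,-0.001,-0.012,-0.02,0.136,0.02] ] max [0.    0.    0.001 0.012 0.02  0.136]
```

>>> {"fn": "arm_command", "kwargs": {
  "moves": [
    [[0, 0, -0.001, -0.012, -0.02, 0.14, 0.02], [0, 0, 0, -0.01, -0.02, 0.14, 0.02], [0, 0, 0, 0, 0, 0.1, 0.02], [0, 0, 0, 0, 0, 0, 0.02], [0, 0, 0, 0, 0, 0, 0.02]]
  ]
}}

```text
time: 18.0
tool_pos: [0.5404, -0.0038, 0.2225]
orientation: [[0.961, -0.276, 0.0], [-0.276, -0.961, 0.0], [0.0, -0.0, -1.0]]
contact_force: [0.4, -0.2, -2.9]
finger_gap: 0.0111
```

```bash
python3 - <<'E'
from h import *
st();
rows([((.5406,-.004,.19),-16,3)],0.02)
c=cap('wrist','w8');cap('scene','s8');cap('side','d8')
for n in ['s8','d8']:
    i=cv2.imread(f'pics/{n}.png');i=i[140:230,240:350]; cv2.imwrite(f'pics/{n}z.png',np.clip(cv2.resize(i,None,fx=6,fy=6,interpolation=cv2.INTER_CUBIC)*1.4,0,255).astype(np.uint8))
i=cv2.imread('pics/w8.png')[130:320,230:410];cv2.imwrite('pics/w8z.png',np.clip(cv2.resize(i,None,fx=3,fy=3,interpolation=cv2.INTER_CUBIC)*1.6,0,255).astype(np.uint8))
E
```

```text
t 18.0 p [ 0.5404 -0.0038  0.2225] yaw -16.03 zax [ 4.e-04  3.e-04 -1.e+00] F [ 0.4 -0.2 -2.9] gap 0.0111 q [-0.01  0.16 -0.06  1.35  0.    1.84]
moves [ [0.0,0.0,0.0,0.002,0.001,0.217,0.02],[0.0,0.0,0.0,0.002,0.001,0.217,0.02],[0.0,0.0,0.0,0.002,0.001,0.217,0.02] ] max [0.    0.    0.    0.002 0.001 0.217]
```

View pics/w8z.png

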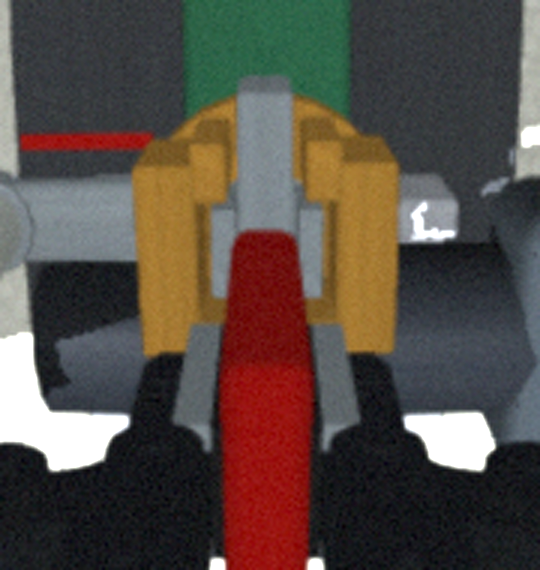

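View pics/s8z.png

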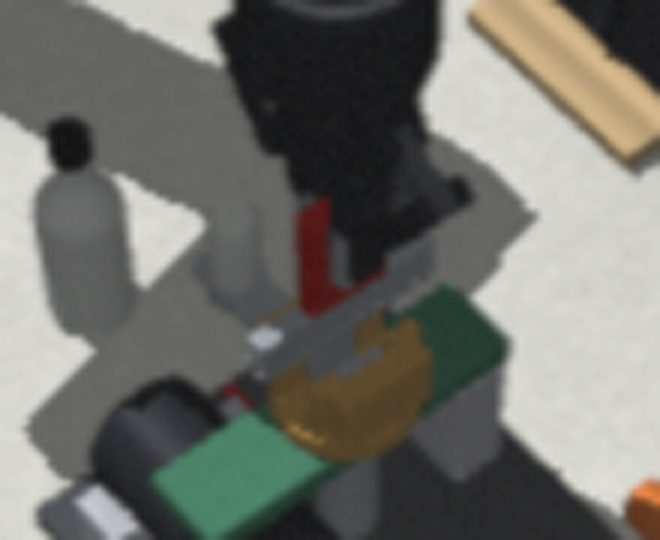

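View pics/d8z.png

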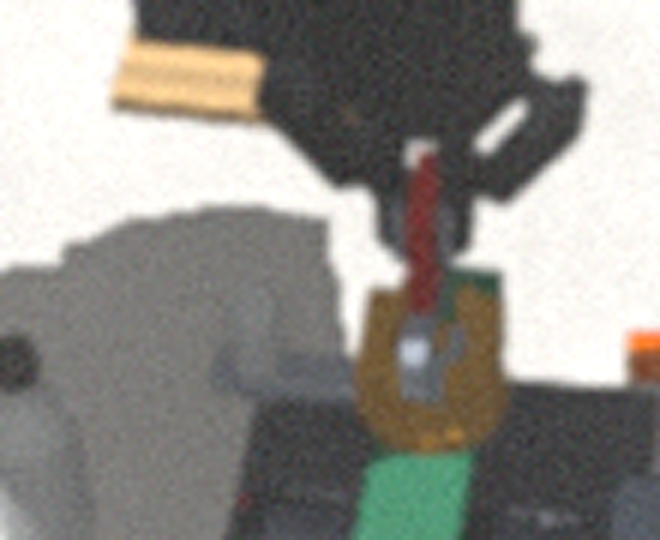

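In the wrist crop the blade (x≈264) is centred in the crown (133–397, mid 265) and parallel to the slot. I'll lower it gently.

>>> {"fn": "arm_command", "kwargs": {
  "moves": [
    [[0, 0, 0, 0, 0, 0.12, 0.02], [0, 0, 0, 0, 0, 0.14, 0.02], [0, 0, 0, 0, 0, 0.12, 0.02], [0, 0, 0, 0, 0, 0.08, 0.02], [0, 0, 0, 0, 0, 0, 0.02]]
  ]
}}

```text
time: 18.65
tool_pos: [0.5407, -0.0039, 0.1979]
orientation: [[0.961, -0.276, 0.001], [-0.276, -0.961, 0.0], [0.001, -0.001, -1.0]]
contact_force: [0.8, -0.1, -2.2]
finger_gap: 0.0112
```

```bash
python3 - <<'E'
from h import *
st();
rows([((.5406,-.004,.184),-16,3)],0.02)
E
```

```text
t 18.65 p [ 0.5407 -0.0039  0.1979] yaw -16.04 zax [ 1.3e-03  2.0e-04 -1.0e+00] F [ 0.8 -0.1 -2.2] gap 0.0112 q [-0.01  0.16 -0.11  1.3   0.    1.84]
moves [ [0.0,0.0,0.0,-0.001,0.001,0.093,0.02],[0.0,0.0,0.0,-0.001,0.001,0.093,0.02],[0.0,0.0,0.0,-0.001,0.001,0.093,0.02] ] max [0.    0.    0.    0.001 0.001 0.093]
```

>>> {"fn": "arm_command", "kwargs": {
  "moves": [
    [[0, 0, 0, 0, 0, 0.09, 0.02], [0, 0, 0, 0, 0, 0.09, 0.02], [0, 0, 0, 0, 0, 0.05, 0.02], [0, 0, 0, 0, 0, 0.02, 0.02], [0, 0, 0, 0, 0, 0, 0.02]]
  ]
}}

```text
time: 19.15
tool_pos: [0.5407, -0.0039, 0.1842]
orientation: [[0.961, -0.276, 0.001], [-0.276, -0.961, 0.0], [0.001, -0.001, -1.0]]
contact_force: [-0.4, -0.3, -3.1]
finger_gap: 0.0113
```

```bash
python3 - <<'E'
from h import *
st()
E
```

```text
t 19.15 p [ 0.5407 -0.0039  0.1842] yaw -16.05 zax [ 1.3e-03  3.0e-04 -1.0e+00] F [-0.4 -0.3 -3.1] gap 0.0113 q [-0.01  0.16 -0.14  1.27  0.    1.84]
```

Underside is about 1 mm above the floor. Small steps until contact.

>>> {"fn": "arm_command", "kwargs": {
  "moves": [
    [[0, 0, 0, 0, 0, 0.02, 0.02], [0, 0, 0, 0, 0, 0.02, 0.02], [0, 0, 0, 0, 0, 0.01, 0.02], [0, 0, 0, 0, 0, 0, 0.02]]
  ]
}}

```text
time: 19.55
tool_pos: [0.541, -0.0039, 0.1834]
orientation: [[0.961, -0.276, 0.003], [-0.276, -0.961, 0.0], [0.003, -0.001, -1.0]]
contact_force: [-0.0, 0.4, -3.1]
finger_gap: 0.0112
```

```bash
python3 - <<'E'
from h import *
st()
E
```

```text
t 19.55 p [ 0.541  -0.0039  0.1834] yaw -16.04 zax [ 3.4e-03  3.0e-04 -1.0e+00] F [-0.   0.4 -3.1] gap 0.0112 q [-0.01  0.16 -0.14  1.27  0.    1.84]
```

>>> {"fn": "arm_command", "kwargs": {
  "moves": [
    [[0, -0.001, 0, 0, 0, 0.04, 0.02], [0, -0.001, 0, 0, 0, 0.04, 0.02], [0, 0, 0, 0, 0, 0.03, 0.02]]
  ]
}}

```text
time: 19.85
tool_pos: [0.5411, -0.0039, 0.1832]
orientation: [[0.961, -0.276, 0.005], [-0.276, -0.961, 0.001], [0.004, -0.003, -1.0]]
contact_force: [-4.2, -0.2, 6.8]
finger_gap: 0.0113
```

```bash
python3 - <<'E'
from h import *
st()
E
```

```text
t 19.85 p [ 0.5411 -0.0039  0.1832] yaw -16.04 zax [ 0.0046  0.0013 -1.    ] F [-4.2 -0.2  6.8] gap 0.0113 q [-0.01  0.16 -0.14  1.26  0.    1.84]
```

The upward force rises by about 10 N at TCP z 0.1832, so the underside is at about 0.121, which means it is seated. Now release.

>>> {"fn": "arm_command", "kwargs": {
  "moves": [
    [[0, 0, 0, 0, 0, 0, 0.35], [0, 0, 0, 0, 0, 0, 0.35], [0, 0, 0, 0, 0, 0, 0.35], [0, 0, 0, 0, 0, 0, 0.35], [0, 0, 0, 0, 0, 0, 0.35]]
  ]
}}

```text
time: 20.35
tool_pos: [0.5423, -0.0039, 0.1838]
orientation: [[0.961, -0.276, 0.007], [-0.276, -0.961, 0.001], [0.007, -0.003, -1.0]]
contact_force: [-0.6, 0.5, 0.1]
finger_gap: 0.0299
```

```bash
python3 - <<'E'
from h import *
st();c=cap('wrist','w9')
i=cv2.imread('pics/w9.png')[130:340,230:410];cv2.imwrite('pics/w9z.png',np.clip(cv2.resize(i,None,fx=2.8,fy=2.8,interpolation=cv2.INTER_CUBIC)*1.6,0,255).astype(np.uint8))
E
```

```text
t 20.35 p [ 0.5423 -0.0039  0.1838] yaw -16.04 zax [ 0.0074  0.0013 -1.    ] F [-0.6  0.5  0.1] gap 0.0299 q [-0.01  0.16 -0.14  1.26  0.    1.84]
```

View pics/w9z.png

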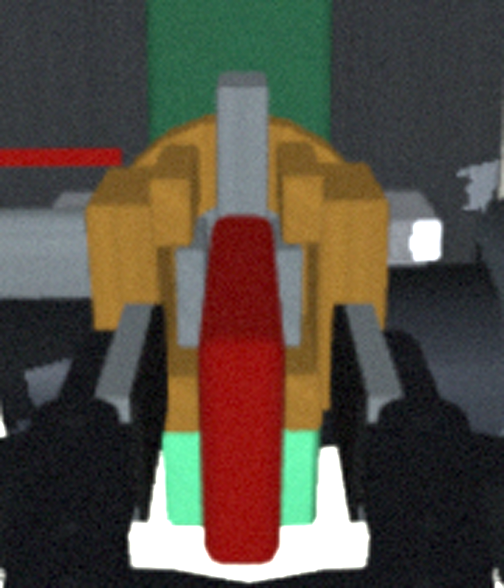

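The key stands upright in the slot with the fingers free of it. I'll retreat straight up, then back to look.

>>> {"fn": "arm_command", "kwargs": {
  "moves": [
    [[0, -0.003, 0, -0.02, 0, -0.2, 0.35], [0, 0, 0, 0, 0, -0.4, 0.35], [0, 0, 0, 0, 0, -0.6, 0.35], [0, 0, 0, 0, 0, -0.7, 0.35], [0, 0, 0, 0, 0.5, -0.4, 0.35], [0, 0, 0, 0, 0.8, 0, 0.35], [0, 0, 0, 0, 0.6, 0, 0.35], [0, 0, 0, 0, 0, 0, 0.35], [0, 0, 0, 0, 0, 0, 0.35]]
  ]
}}

```text
time: 21.3
tool_pos: [0.514, -0.0974, 0.3081]
orientation: [[0.962, -0.274, 0.002], [-0.274, -0.962, 0.003], [0.001, -0.003, -1.0]]
contact_force: [-0.5, -0.5, -0.8]
finger_gap: 0.0296
```

```bash
python3 - <<'E'
from h import *
st();c=cap('wrist','w10');cap('scene','s10');cap('side','d10')
P,ok=fcloud(c);f=c['frame'].astype(int);R,G,B=f[...,0],f[...,1],f[...,2]
cv2.imwrite('pics/w10b.png',np.clip(c['frame'][:,:,::-1]*1.5,0,255).astype(np.uint8))
def rect(m,nm):
    q=P[m][:,:2].astype(np.float32)*1000;print(nm,len(q),[np.round(x,2) for x in cv2.minAreaRect(q)],'z',np.round(np.percentile(P[m][:,2],[2,50,98]),4))
loc=ok&(np.hypot(P[...,0]-.54,P[...,1]+.004)<.07)
rect(loc&(R>2*G)&(R>2*B)&(P[...,2]>.195)&(P[...,2]<.22),'redtop')
rect(loc&(R>1.3*B)&(R<2*G)&(P[...,2]>.145)&(P[...,2]<.158),'crown')
rect(ok&(np.hypot(P[...,0]-.4685,P[...,1]-.016)<.025)&(P[...,2]>.15)&(P[...,2]<.17),'handle')
bl=loc&(abs(R-B)<30)&(P[...,2]>.1455)&(P[...,2]<.153);rect(bl,'bladetop')
for n in ['s10','d10']:
    i=cv2.imread(f'pics/{n}.png')[130:250,230:370]; cv2.imwrite(f'pics/{n}z.png',np.clip(cv2.resize(i,None,fx=4.5,fy=4.5,interpolation=cv2.INTER_CUBIC)*1.4,0,255).astype(np.uint8))
E
```

```text
t 21.3 p [ 0.514  -0.0974  0.3081] yaw -15.91 zax [ 0.0018  0.0025 -1.    ] F [-0.5 -0.5 -0.8] gap 0.0296 q [-0.19  0.13  0.1   1.54  0.    1.66]
redtop 800 [array([541.14,  -4.56]), array([38.45, 11.76]), np.float64(74.18)] z [0.2028 0.2053 0.207 ]
crown 2032 [array([540.72,  -4.8 ]), array([55.61, 58.79]), np.float64(73.91)] z [0.1482 0.1515 0.1532]
handle 544 [array([468.62,  15.62]), array([22.16, 23.69]), np.float64(33.95)] z [0.1513 0.1615 0.1636]
bladetop 546 [array([521.54,  -9.03]), array([92.1 , 82.23]), np.float64(12.77)] z [0.1457 0.1476 0.1515]
```

View pics/w10b.png

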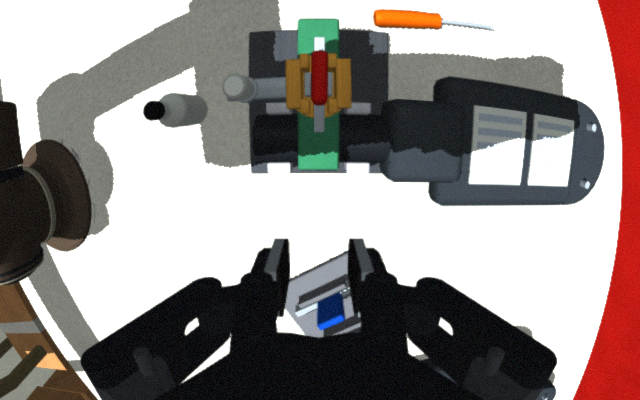

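View pics/d10z.png

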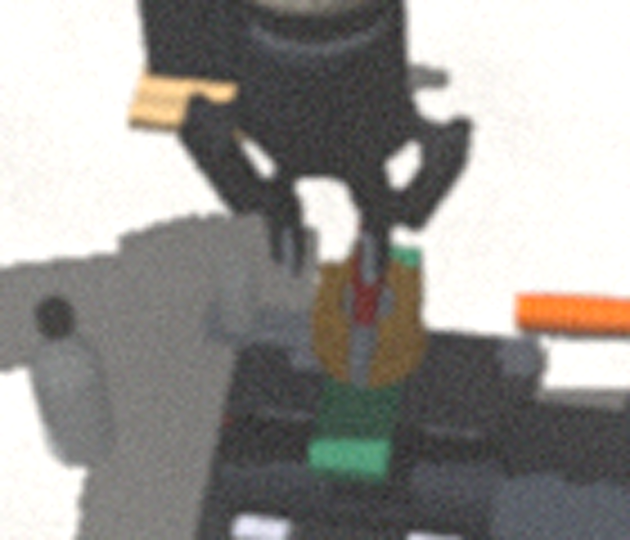

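View pics/s10.png

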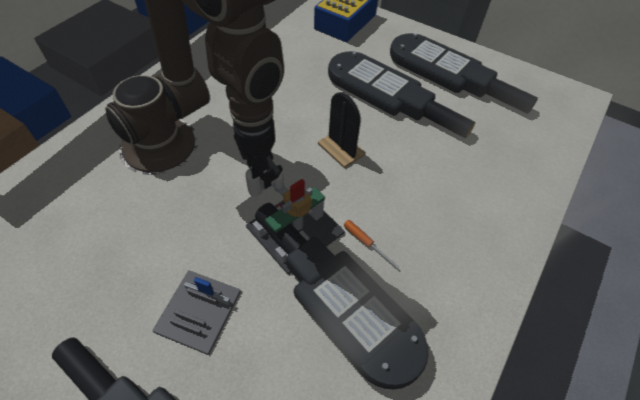

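Key grip top is at z 0.2055 (0.206 expected if fully home) and at 74.2°. Crown and crank are in line. In the scene view the bottle (254,178), driver (370,245) and blue key (207,287) are unmoved. Handing in.

```bash
python3 - <<'E'
from h import *
st();print(ctrl.job_done());
E
```

```text
t 21.45 p [ 0.5142 -0.0965  0.3075] yaw -15.79 zax [ 0.001   0.0025 -1.    ] F [1.  1.  0.3] gap 0.0298 q [-0.19  0.13  0.1   1.54  0.    1.66]
the job is handed in; nothing more can be done
None
```

The nut is wound down and lined up, and the red key stands in both slots with the gripper clear. The job was handed in at 21.5 s; it reports no verdict.

- **Nut:** I gripped the crank handle and wound it about 1.17 turns clockwise to the red mark. The crown top measured z ≈ 151.5 mm, against 152 mm when fully down. I judged the pad closed from this height and the crank angle, not by seeing it touch.
- **Alignment:** The slot directions agreed to within about 1°. Before the key went in, the crown read 74.9°, the strap 73.9° and the plate 74.5°. With the key in, the crown read 73.9°.
- **Key:** I lowered the red key until it touched the slot floor, with about 10 N of upward force and its underside at about 121 mm. After release it stands upright at 74.2°, with its grip top at z ≈ 205.5 mm (206 mm expected).
- **Bystanders:** By eye, the bottle, screwdriver and blue key look unmoved in the last pictures; I did not measure them. The largest wrist force I read was about 10 N.
- **Failed check:** One depth fit of the blade's top edge was spoiled by nearby grey parts, so I did not use it. No other check failed.

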